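# Lock the castle nut on a washing-machine drum hub

### The job

Lock the castle nut on the drum hub: tighten it, clockwise seen from above, to the first slot that lines up with the cross hole in the spindle - neither back to the slot before nor on past it - and push the locking pin through slot and hole until its collar sits against the nut, then let go. The hole is mostly hidden by the nut and sits askew, so feel for it with the pin, and never press the pin hard against nut or spindle (well under 25 N). Leave the cup, the candle and the reel standing where they are.

Things in the scene. Friction and masses are not known exactly. Their poses are not given: they have to be found in the camera images.
- hub: Cast aluminium drum hub fixed to the worktop: round flange (104 mm across, 14 mm thick), three short arms (to 74 mm from the axis, 17 mm high with bolts), boss (44 mm across, top at 40 mm). A threaded steel spindle (26 mm across, held fast) stands upright out of it, its end 77 mm above the worktop, carrying the castle nut. Origin: on the spindle's axis at worktop height, z up.
- cross (a point): Middle of the spindle's cross hole, on its axis, 60 mm above the worktop; axes as the hub's. The hole is level and goes right through; it is an upright oval, 8.5 mm wide and 12 mm high. It runs only roughly along the hub's x axis, but is turned about z by an unknown angle of up to 0.55 rad either way, which no reading tells.
- nut_seat (a point): Centre of the nut's underside, on the spindle's axis 43 mm above the worktop, fixed to the hub. The dark nut is an octagon 42 mm across flats, 11 mm high, with four upright castellations (41 mm across outside, tops 67 mm above the worktop). Between them four radial slots, every 90 degrees, 8.5 mm wide, open at the top, floor 54 mm above the worktop, end at the spindle's surface 13 mm from the axis.
- nut (a joint): Turn of the nut, rad, growing clockwise seen from above; it does not climb. At value q the slots lie at angles k*1.571 - q, counted counter-clockwise from the hub's +x. Starts at 0.70 to 0.84; the first slot lines up at 1.57, give or take 0.55 as the hole lies. Turns stiffly (0.05 N m), stays where left; turn it with the fingers or by moving the pin's nose sideways in a slot.
- pin: Loose locking pin, about 60 g, lying level in a cradle, 33 mm above the worktop. Steel shank 7 mm across, 50 mm long, its last 4 mm tapering to a 5 mm nose; collar 14 mm across, 3 mm thick; behind it (3 to 39 mm behind the origin) a black flat handle 36 long, 12 thick, 38 mm tall, centred on the axis. Origin: on the axis at the collar's front face; x to the nose, y across the thickness, z up.
- pin_mid (a point): Point on the shank's axis 21 mm ahead of the collar's face; it lies in the spindle's axis when the collar sits against the nut.
- pin_nose (a point): Tip of the pin's nose, 50 mm ahead of the collar's face.
- cradle: Grey plastic cradle fixed to the worktop: plate 104 x 40 mm and 14 mm thick, with a grooved block for the shank (34 x 26 mm, top at 35 mm); the handle stands on the plate with both its sides free. Origin: centre of the underside; x along the pin.
- dosing_cup: Small open plastic cup, 63 mm across and 49 mm high, loose, behind the hub; origin at the centre of its underside.
- tealight: Tealight candle, 38 mm across, 15 mm high, loose, right of and behind the hub; origin at the centre of its underside.
- reel: Reel of cream thread, 28 mm across, 36 mm high, standing loose in front left of the hub; origin at the centre of its underside.
There are look-alikes about, which are no part of the job. Leave any yellow look-alike of the pin alone.

How it is judged:
By the outcome, as a careful person would: the job done as asked, in the order asked, and still so for the second after the job is handed in, with the robot touching nothing.
It also fails if it takes over 67 s, if anything falls off the work surface, if the arm or the gripper's body presses on something with over 40 N, if the wrist force passes 120 N, or if a joint passes its speed limit or range.

### The arm

A 6-joint arm with a two-finger parallel gripper is mounted at the origin on a cart in front of the work surface, level with it; the furniture and walls round the work are solid. World frame = base frame: x ahead of the robot, y to its left, z up, the work surface at z = 0. Lengths are in m, angles in rad, forces in N, time in s.
With the tool pointing down it reaches from about 0.275 to 1 m from the base axis. Payload 8.4 kg.
Tool frame: the origin (TCP) lies midway between the tips of the shut fingers; the grasp point (between the pads) lies 19 mm behind it (bot.grip_point_offset is the distance from the TCP to the grasp point, in m); z points along the fingers, y is the line along which they close (so a half turn about z gives the same grasp; the last joint's range is limited). The gripper opens to 85 mm and grips with 20 to 120 N. Pads are 22 mm wide; open, the fingers measure 114 mm over their backs; the gripper's body (76 mm by 85 mm) begins 54 mm behind the grasp point. The pads swing forward as they close: fully open they stand 13 mm farther back than shut.
Start: joints at [-1.267, 0.353, 1.633, -0, 1.155, -0.002], TCP at [0.188, -0.596, 0.21] pointing down, gripper open.
Joint ranges: [-2.63, 2.63], [-0.92, 2.1], [0.06, 2.66], [-1.3, 4.44], [0, 2.69], [-3.02, 3.02]. Speed limits (rad/s): [2.22, 2.22, 2.79, 3.14, 3.14, 3.14].

### API

Orientations are given as a rotation vector (axis times angle).
In Python, from cell import status, cams, order, bot gives the robot as it stands.
- The arm moves only by the shell command python3 -m inch 'ROWS' [OPENING]. ROWS is JSON, a list of rows, each an object with "travel": the shift along the world's x, y, z in units of 30 mm (1.0 is 30 mm), a list of three; "turn": the turn about the world's z in units of 5 degrees (1.0 is 5 degrees). In form: [{"travel": [dx, dy, dz], "turn": turn}, ...]. A call has exactly 10 rows; each row is the pose to reach, as a shift and turn from the pose commanded when the call began; what a row does not reach only later rows make up. A row lasts 1/12 s, in which the tool goes at most 41.7 mm and 7.16 degrees, less where a joint would pass 70% of its speed; a pose out of reach is approached as far as the arm can. A call with a gripper value outside its range is refused whole. OPENING is the finger opening in mm, from 0 to 85.4, set as the call begins (- or left out, the last holds). The fingers move at their own pace and stop on an object; the grip force is fixed at half the most. Time passes only in rows, so rows that repeat a pose let the fingers close, or fill a call up. It gives the time, the measured TCP pose, the force, the opening and the grip force at its end, in the units of the state.
- status.get_state(): the state, without advancing time (a new reading comes with each control period).
- cams.camera(name): name is "scene" or "top" or "wrist"; returns a dict with "color" (384x512x3 uint8, red, green, blue), "vertical_fov" (degrees; the focal length in pixels is half the picture's height over the tangent of half this angle, whatever the lens; pixels are square), "cx", "cy" (the principal point, pixels), "rvec" (rotation vector, rad) and "tvec" (3), from world to camera coordinates, as OpenCV has them; the wrist camera has in their place "mount" (4x4, takes a point from camera to tool coordinates, whose origin is the TCP and whose axes are the flange's). Camera axes: x right, y down, z forward; pixel columns grow to the right and rows downward; lengths in m; the calibration is good to about 2 mm. The wrist camera is an equidistant fisheye: a pixel r from the principal point sees the ray r / f radians off the axis. A picture is of the moment at which its call begins: read the wrist's pose just before it. There is no depth.
- order.finish_job(): hands the job in; it is judged then, once.
The state is a dict: "time": time; "joints": joint angles; "joint_vel": joint speeds; "joint_efforts": joint torques, N m; "ee_pos": TCP position; "tool_rot": TCP orientation; "ft_force": force on the tool from outside, world axes, zero at the start; "wrist_torque": the same for the moment, N m; "gripper_width": finger opening in m; "finger_force": force on a finger pad.
Only numpy, scipy, OpenCV 4.12 (cv2) and the standard library are available. Lean on these libraries where they do the work, as an engineer would, in place of code of your own. Each camera call takes 0.05 s, during which the arm holds its last target. There are 200 camera calls.

## Working session

There is one attempt and no reset: what is moved stays moved. The work goes in short steps, Python scripts to look and compute and a shell command to move; the robot and the scene stay as the last step left them, time stands still between calls to the robot, and variables do not carry over. Pictures are saved under pics/ and viewed, at most 10 in all, crops included, and the job is handed in when it is done.

```bash
ls; mkdir -p pics; cat > h.py <<'E'
import numpy as np, cv2, pickle
from scipy.spatial.transform import Rotation as R
from cell import status, cams, order, bot
def snap(n,f):
    s=status.get_state(); c=cams.camera(n); c['ee']=s['ee_pos']; c['rot']=s['tool_rot']
    pickle.dump(c,open(f'pics/{f}.pkl','wb')); return c
def load(f): return pickle.load(open(f'pics/{f}.pkl','rb'))
def save(c,f,box=None,k=1):
    im=c['color'][:,:,::-1]
    if box: x0,y0,x1,y1=box; im=im[y0:y1,x0:x1]
    im=cv2.resize(im,None,fx=k,fy=k,interpolation=cv2.INTER_CUBIC); cv2.imwrite(f'pics/{f}.png',im)
def foc(c): return c['color'].shape[0]/2/np.tan(np.radians(c['vertical_fov'])/2)
def pose(c):
    # returns cam->world R,t
    if 'mount' in c:
        T=np.eye(4);T[:3,:3]=R.from_rotvec(c['rot']).as_matrix();T[:3,3]=c['ee']; T=T@np.array(c['mount']); return T[:3,:3],T[:3,3]
    r=R.from_rotvec(np.ravel(c['rvec'])).as_matrix(); return r.T,-r.T@np.ravel(c['tvec'])
def at(c,u,v,z):
    f=foc(c);d=np.array([u-c['cx'],v-c['cy']])
    if 'mount' in c:
        r=np.hypot(*d);th=r/f;ray=np.array([*(d/max(r,1e-9)*np.sin(th)),np.cos(th)])
    else: ray=np.array([*(d/f),1.])
    A,t=pose(c);w=A@ray;return t+w*(z-t[2])/w[2]
def proj(c,p):
    A,t=pose(c);q=A.T@(np.array(p)-t);f=foc(c)
    if 'mount' in c:
        n=np.hypot(q[0],q[1]);th=np.arctan2(n,q[2]);return np.array([c['cx'],c['cy']])+f*th*q[:2]/n
    return np.array([c['cx'],c['cy']])+f*q[:2]/q[2]
E
python3 - <<'E'
from h import *
for n in('scene','top'):
    c=snap(n,n); save(c,n,k=1.5); print(n,c['vertical_fov'],pose(c)[1],pose(c)[0][:,2])
im=np.hstack([cv2.imread(f'pics/{n}.png') for n in('top',)])
s=status.get_state();print(s['time'],s['ee_pos'],s['tool_rot'],s['ft_force'],bot.grip_point_offset)
E
```

```text
pics
scene 52.22936222899885 [ 0.20377427 -0.5032874   0.73359564] [ 0.42395302  0.47828705 -0.76909384]
top 54.32950829030608 [ 0.50893692 -0.08981768  0.99225678] [ 0.1066879   0.00274456 -0.99428877]
0.1 [ 0.18801438 -0.59558208  0.20910719] [-3.10370137e+00 -4.78290321e-01  3.17005788e-04] [-0.01676944  0.44502775 -0.23526405] 0.0187
```

View pics/top.png

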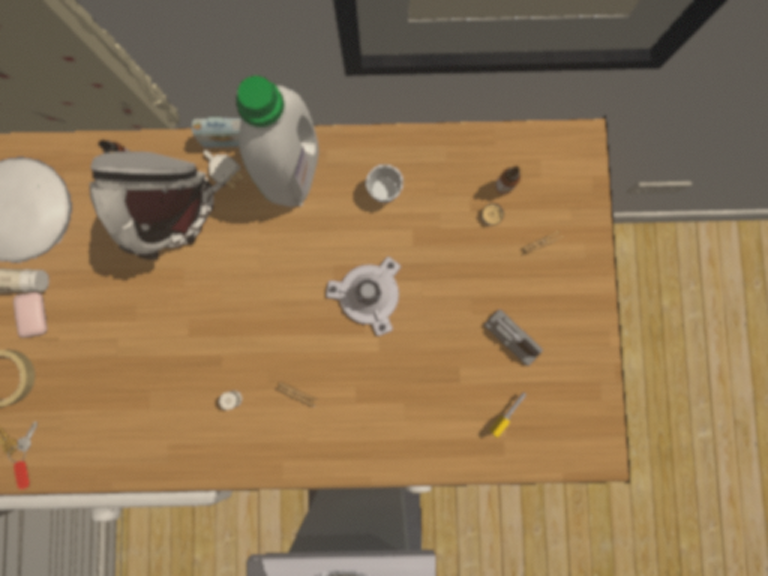

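View pics/scene.png

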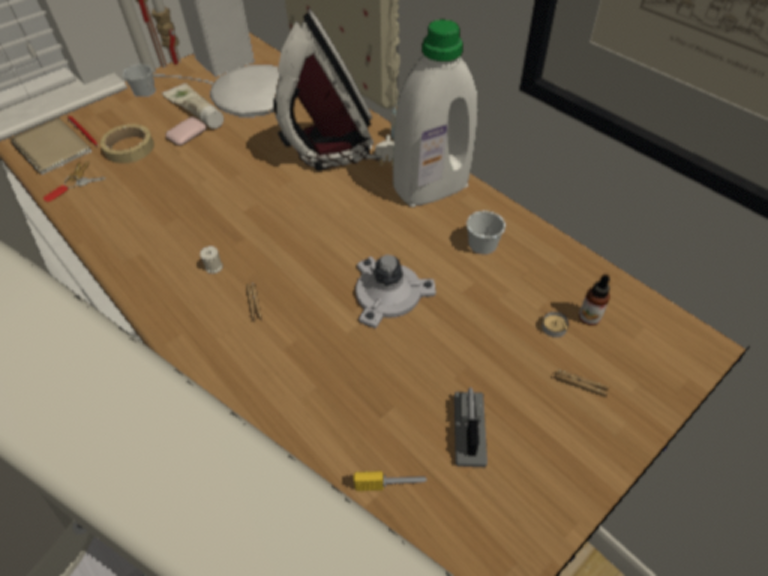

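The top view shows the hub at about (368,292), and the cradle and pin at (512,338) with the handle to the lower right. The yellow decoy is at (507,415), the cup at (384,183), the tealight at (490,215) and the reel at (228,400).

```bash
python3 - <<'E'
from h import *
c=load('top')
for n,u,v,z in[('spindle',368,291,.077),('arm1',390,267,.017),('arm2',333,290,.017),('arm3',381,327,.017),('handle',524,349,.052),('nose',494,318,.035),('cup',384,183,.04),('tea',490,215,.015),('reel',229,401,.036),('crA',487,325,.014),('crB',530,362,.014)]:
    print(n,at(c,u/1.5,v/1.5,z).round(3))
s=load('scene')
for n,u,v,z in[('spindle',389,262,.077),('handle',474,438,.052)]: print(n,at(s,u/1.5,v/1.5,z).round(3))
w=snap('wrist','w0'); print(np.array(w['mount']).round(3), w['vertical_fov'],w['cx'],w['cy'], status.get_state()['joints'])
E
```

```text
spindle [ 0.593 -0.059  0.077]
arm1 [ 0.639 -0.096  0.017]
arm2 [0.601 0.004 0.017]
arm3 [ 0.535 -0.078  0.017]
handle [ 0.492 -0.315  0.052]
nose [ 0.546 -0.271  0.035]
cup [ 0.784 -0.089  0.04 ]
tea [ 0.729 -0.276  0.015]
reel [0.416 0.179 0.036]
crA [ 0.534 -0.262  0.014]
crB [ 0.469 -0.334  0.014]
spindle [ 0.592 -0.063  0.077]
handle [ 0.487 -0.333  0.052]
[[-0.001 -0.955 -0.297  0.076]
 [ 1.    -0.001  0.001  0.001]
 [-0.001 -0.297  0.955 -0.165]
 [ 0.     0.     0.     1.   ]] 65.70646984690485 255.9897612330989 193.21193298653301 [-1.26738952e+00  3.53548600e-01  1.63396351e+00 -2.08987843e-05
  1.15517920e+00 -2.41873533e-03]
```

```bash
python3 -m inch '[{"travel":[1,0.9,0],"turn":0.5},{"travel":[2,1.8,0],"turn":1},{"travel":[3,2.7,0],"turn":2},{"travel":[4,3.6,0],"turn":3},{"travel":[5,4.5,0],"turn":4},{"travel":[6,5.4,0],"turn":5},{"travel":[7,6.3,0],"turn":5.6},{"travel":[8,7.2,-0.3],"turn":5.6},{"travel":[9,8.1,-0.7],"turn":5.6},{"travel":[10,9,-1],"turn":5.6}]' 50
python3 - <<'E'
from h import *
w=snap('wrist','w1'); save(w,'w1',k=1.5); print(w['ee'],w['rot'])
E
```

```text
time: 0.98
ee_pos: [0.4891, -0.3244, 0.1792]
tool_rot: [2.897, 1.215, -0.0]
ft_force: [0.1, -0.4, -0.6]
gripper_width: 0.0499
finger_force: 0.0
[ 0.48908091 -0.32444493  0.1792348 ] [ 2.89698985e+00  1.21534089e+00 -1.39070535e-04]
```

View pics/w1.png

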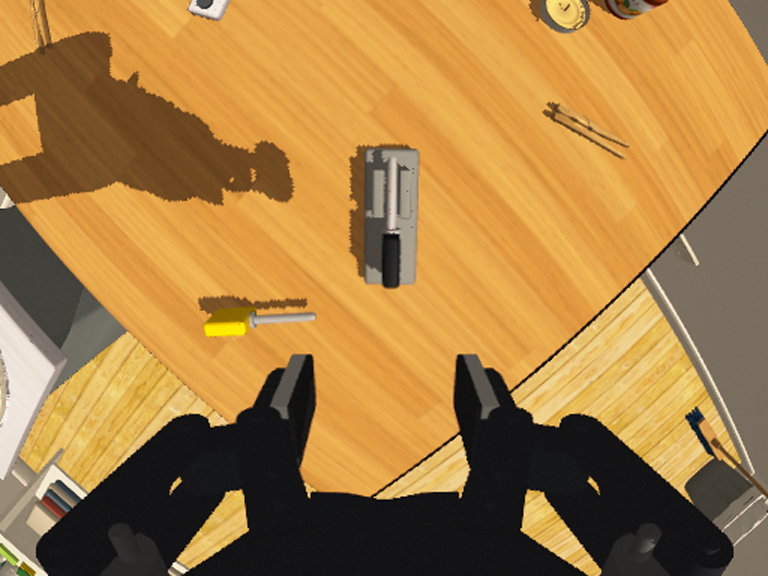

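The pin is seen clearly: nose (391,157), collar (392,232), handle (391,236)–(390,287).

```bash
python3 - <<'E'
from h import *
c=load('w1'); A=lambda u,v,z:at(c,u/1.5,v/1.5,z)
p=[A(u,v,.014) for u,v in((365,149),(419,149),(416,284),(366,284))]
print('cradle ctr',np.mean(p,0).round(4),'len',np.linalg.norm(p[1]-p[2]),np.linalg.norm(p[0]-p[1]))
d=p[0]+p[1]-p[2]-p[3];print('yaw',np.degrees(np.arctan2(d[1],d[0])))
n=A(391.5,157,.033);col=A(392.5,233,.036);hb=A(390.5,287,.052)
print(n,col,hb,np.linalg.norm((n-col)[:2])); d=n-col;print(np.degrees(np.arctan2(d[1],d[0])))
Rm=R.from_rotvec(c['rot']).as_matrix();print('toolx',np.degrees(np.arctan2(Rm[1,0],Rm[0,0])))
print('arms',[A(u,v,.017) for u,v in((208,5),)])
E
```

```text
cradle ctr [ 0.5139 -0.309   0.014 ] len 0.10283740924918264 0.03935644324804539
yaw 45.244512891365225
[ 0.54534403 -0.27628213  0.033     ] [ 0.50872658 -0.31464263  0.036     ] [ 0.48337467 -0.33826346  0.052     ] 0.05303174850524819
46.331745294196395
toolx 45.517902831946074
arms [array([ 0.53520026, -0.08729122,  0.017     ])]
```

```bash
python3 -m inch '[{"travel":[0.22,-0.09,-1],"turn":0},{"travel":[0.22,-0.09,-2],"turn":0},{"travel":[0.22,-0.09,-3],"turn":0},{"travel":[0.22,-0.09,-4],"turn":0},{"travel":[0.22,-0.09,-4.7],"turn":0},{"travel":[0.22,-0.09,-5.17],"turn":0},{"travel":[0.22,-0.09,-5.17],"turn":0},{"travel":[0.22,-0.09,-5.17],"turn":0},{"travel":[0.22,-0.09,-5.17],"turn":0},{"travel":[0.22,-0.09,-5.17],"turn":0}]' 36
python3 -m inch '[{"travel":[0,0,0],"turn":0},{"travel":[0,0,0],"turn":0},{"travel":[0,0,0],"turn":0},{"travel":[0,0,0],"turn":0},{"travel":[0,0,0],"turn":0},{"travel":[0,0,0],"turn":0},{"travel":[0,0,0],"turn":0},{"travel":[0,0,0],"turn":0},{"travel":[0,0,0.1],"turn":0},{"travel":[0,0,0.2],"turn":0}]' 0
```

```text
time: 1.87
ee_pos: [0.4955, -0.3294, 0.0261]
tool_rot: [2.895, 1.215, 0.002]
ft_force: [-0.1, 0.4, -0.2]
gripper_width: 0.0361
finger_force: 0.0
time: 2.7
ee_pos: [0.4946, -0.3288, 0.0311]
tool_rot: [2.897, 1.215, 0.0]
ft_force: [0.5, 0.2, -0.5]
gripper_width: 0.0092
finger_force: 58.4
```

```bash
python3 -m inch '[{"travel":[0,0,1],"turn":0},{"travel":[0,0,2],"turn":0},{"travel":[0,0.5,3],"turn":0},{"travel":[0.2,1.4,3.5],"turn":0},{"travel":[0.4,2.6,4],"turn":0},{"travel":[0.6,3.8,4],"turn":0},{"travel":[0.8,5,4],"turn":0},{"travel":[1,6,4],"turn":0},{"travel":[1,6.6,4],"turn":0},{"travel":[1,6.6,4],"turn":0}]'
python3 - <<'E'
from h import *
w=snap('wrist','w2'); save(w,'w2',k=1.5); print(w['ee'],w['rot'],proj(w,[.593,-.06,.077])*1.5)
save(w,'w2c',(170,60,370,210),4)
E
```

```text
time: 3.53
ee_pos: [0.5245, -0.1275, 0.151]
tool_rot: [-2.894, -1.219, -0.0]
ft_force: [-0.2, -1.4, -1.8]
gripper_width: 0.0092
finger_force: 58.6
[ 0.52454049 -0.12751625  0.15102753] [-2.89442394e+00 -1.21901674e+00 -4.06186360e-04] [385.30949827 115.98539128]
```

View pics/w2.png

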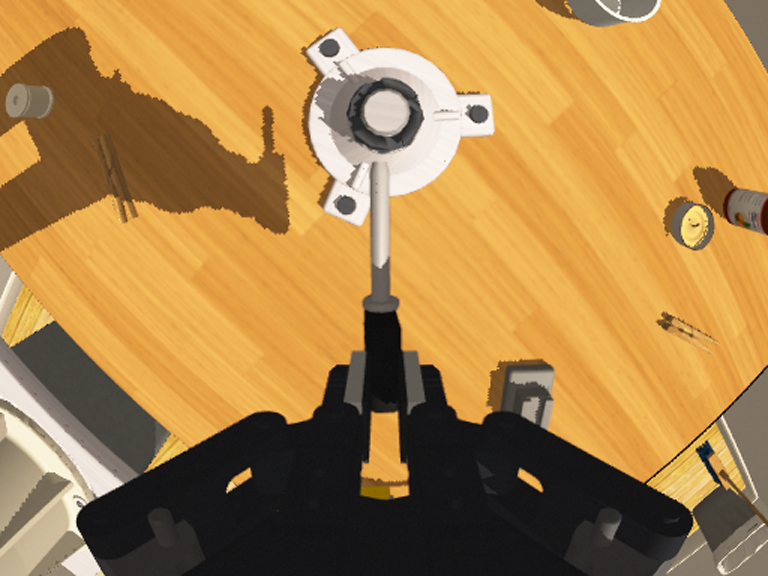

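The pin is held straight, with the nose at (379,165) and the collar at (381,303). The hub nut is at (387,112). I'll enlarge the nut.

```bash
python3 - <<'E'
from h import *
w=load('w2'); save(w,'w2n',(222,42,294,108),9)
E
```

```text
(no output)
```

View pics/w2n.png

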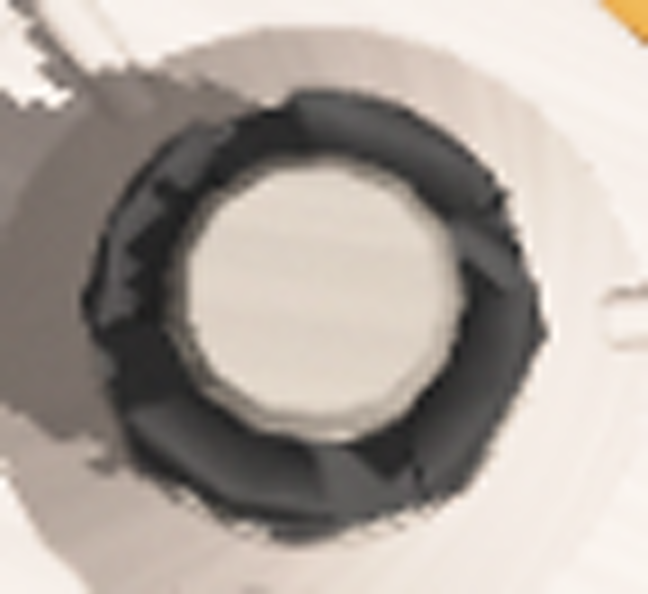

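```bash
python3 - <<'E'
from h import *
w=load('w2'); P=lambda u,v,z:at(w,222+u/9,42+v/9,z)
edge=np.array([(190,300),(460,270),(300,160),(345,440),(205,220),(420,410),(425,185),(240,400)])
e=np.array([P(u,v,.077)[:2] for u,v in edge])
q=np.c_[2*e,np.ones(len(e))];s=np.linalg.lstsq(q,(e**2).sum(1),rcond=None)[0];c=s[:2];print('axis',c,'r',np.sqrt(s[2]+c@c))
for n,pts in dict(slots=[((265,120),.056),((490,255),.056),((360,485),.056),((130,365),.056)]).items():
    for (u,v),z in pts:
        d=P(u,v,z)[:2]-c; print(np.degrees(np.arctan2(d[1],d[0])).round(1),np.hypot(*d).round(4))
print('arms')
for u,v in((346,206),(478,115),(329,48)):
    d=at(w,u/1.5,v/1.5,.017)[:2]-c;print(np.degrees(np.arctan2(d[1],d[0])).round(1),np.hypot(*d).round(4))
n=at(w,379/1.5,164/1.5,.163);k=at(w,381/1.5,300/1.5,.163);d=n-k;print('pin',n,k,np.linalg.norm(d),np.degrees(np.arctan2(d[1],d[0])))
ov=w['color'][:,:,::-1].copy()
ov=cv2.resize(ov[42:108,222:294],None,fx=9,fy=9,interpolation=cv2.INTER_CUBIC)
for s0 in range(4):
  a0=np.radians(s0*90+29)
  for z in(.054,.067):
   for l in(-.00425,.00425):
    L=[]
    for r in(.0137,.0205):
      p=np.array([c[0]+r*np.cos(a0)-l*np.sin(a0),c[1]+r*np.sin(a0)+l*np.cos(a0),z]);x=proj(w,p);L.append(tuple(int(i) for i in((x-[222,42])*9)))
    cv2.line(ov,L[0],L[1],(0,0,255) if z<.06 else(0,255,0),1)
cv2.imwrite('pics/ov.png',ov)
E
```

```text
axis [ 0.59539639 -0.0595651 ] r 0.012573332391152341
62.8 0.0203
-22.4 0.0166
-123.8 0.0167
149.3 0.0194
arms
-160.2 0.0634
-38.9 0.0607
82.5 0.0639
pin [ 0.57440442 -0.07556681  0.163     ] [ 0.54099211 -0.11060198  0.163     ] 0.048413275219811015 46.358206306755605
```

View pics/ov.png

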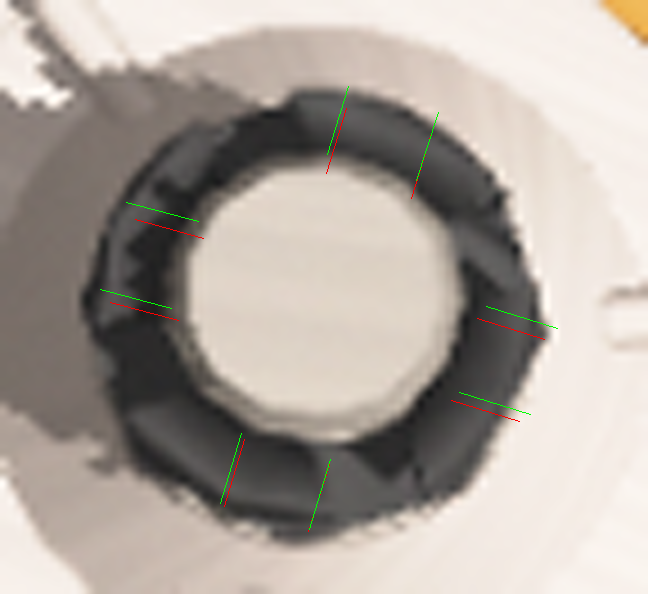

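Slots are at about 61.5° mod 90 in world, and the hub axis is at about (0.595,-0.060). To tell which hub axis the hole follows, I'll take a low oblique look along the slot facing the robot.

```bash
python3 - <<'E'
from h import *
w=load('w2');hub=np.array([.5955,-.0595,.06])
for yaw in(-20,-5,10):
  for hd in(.14,.17,.2):
    for tz in(.06,.08):
      a=np.radians(61.5);cam=hub[:2]-hd*np.array([np.cos(a),np.sin(a)])
      y=np.radians(yaw);t=cam-.076*np.array([np.cos(y),np.sin(y)])
      Rm=np.array([[np.cos(y),np.sin(y),0],[np.sin(y),-np.cos(y),0],[0,0,-1]])
      c=dict(w);c['ee']=np.array([*t,tz]);c['rot']=R.from_matrix(Rm).as_rotvec()
      print(yaw,hd,tz,t.round(3),proj(c,hub).round())
E
```

```text
-20 0.14 0.06 [ 0.457 -0.157] [42. 87.]
-20 0.14 0.08 [ 0.457 -0.157] [59. 87.]
-20 0.17 0.06 [ 0.443 -0.183] [13. 87.]
-20 0.17 0.08 [ 0.443 -0.183] [31. 87.]
-20 0.2 0.06 [ 0.429 -0.209] [-11.  89.]
-20 0.2 0.08 [ 0.429 -0.209] [ 6. 88.]
-5 0.14 0.06 [ 0.453 -0.176] [54. 33.]
-5 0.14 0.08 [ 0.453 -0.176] [70. 37.]
-5 0.17 0.06 [ 0.439 -0.202] [26. 25.]
-5 0.17 0.08 [ 0.439 -0.202] [43. 30.]
-5 0.2 0.06 [ 0.424 -0.229] [ 2. 20.]
-5 0.2 0.08 [ 0.424 -0.229] [19. 24.]
10 0.14 0.06 [ 0.454 -0.196] [ 80. -18.]
10 0.14 0.08 [ 0.454 -0.196] [95. -9.]
10 0.17 0.06 [ 0.44  -0.222] [ 55. -32.]
10 0.17 0.08 [ 0.44  -0.222] [ 70. -24.]
10 0.2 0.06 [ 0.425 -0.248] [ 34. -44.]
10 0.2 0.08 [ 0.425 -0.248] [ 49. -36.]
```

```bash
python3 -m inch '[{"travel":[-0.4,-0.3,0],"turn":-1.3},{"travel":[-0.8,-0.6,0],"turn":-2.6},{"travel":[-1.2,-1,-0.4],"turn":-3.9},{"travel":[-1.6,-1.4,-0.8],"turn":-5.2},{"travel":[-2,-1.8,-1.2],"turn":-6.5},{"travel":[-2.4,-2.1,-1.7],"turn":-7.8},{"travel":[-2.7,-2.4,-2.2],"turn":-9.1},{"travel":[-2.85,-2.48,-2.7],"turn":-10.1},{"travel":[-2.85,-2.48,-2.7],"turn":-10.1},{"travel":[-2.85,-2.48,-2.7],"turn":-10.1}]'
python3 - <<'E'
from h import *
w=snap('wrist','w3'); p=proj(w,[.5955,-.0595,.06]); print(w['ee'],w['rot'],p)
x,y=p.astype(int);x0=max(0,x-33);y0=max(0,y-30);save(w,'w3n',(x0,y0,x0+72,y0+66),9);print(x0,y0)
E
```

```text
time: 4.42
ee_pos: [0.4385, -0.2059, 0.0695]
tool_rot: [-3.138, 0.134, 0.002]
ft_force: [0.1, 0.1, 1.3]
gripper_width: 0.0092
finger_force: 58.6
[ 0.43848985 -0.20586002  0.06950786] [-3.13821623e+00  1.34422759e-01  2.06234038e-03] [30.59184576 30.06636162]
0 0
```

View pics/w3n.png

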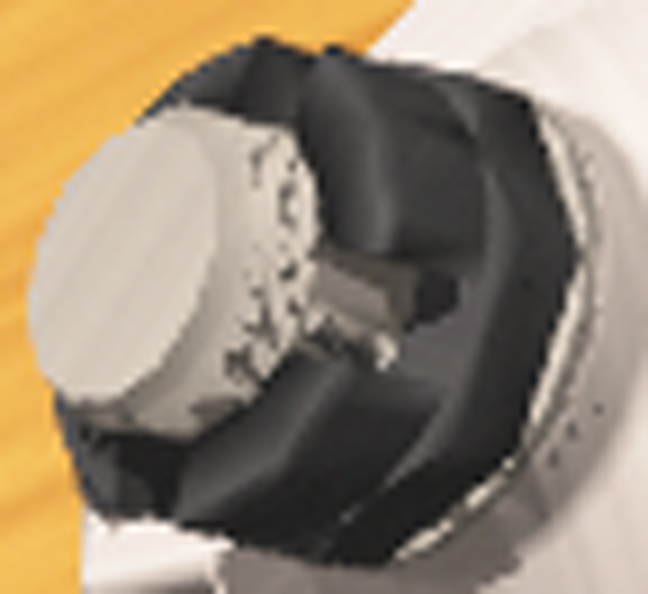

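```bash
python3 - <<'E'
from h import *
w=load('w3');c=np.array([.5954,-.0596])
ov=cv2.resize(w['color'][:66,:72,::-1],None,fx=9,fy=9,interpolation=cv2.INTER_CUBIC)
raw=ov.copy()
off=np.array([0.,0.])
# register: top disc
def px(r,a,z): 
    a=np.radians(a);return tuple(int(i) for i in (proj(w,[c[0]+r*np.cos(a),c[1]+r*np.sin(a),z])*9+off))
top=[px(.013,a,.077) for a in range(0,360,10)]
cv2.polylines(ov,[np.array(top)],True,(255,255,0),1)
for a in (-140,-130,-120,-110,-100): 
    cv2.line(ov,px(.013,a,.055),px(.013,a,.066),(0,0,255) if a!=-120 else (0,255,0),1)
for a in (-118.5-12,-118.5+12):cv2.line(ov,px(.0205,a,.054),px(.0205,a,.067),(255,0,0),1)
g=np.clip(raw.astype(float)*1.7+20,0,255).astype(np.uint8)
out=np.hstack([ov[180:480,180:560],g[180:480,180:560]]);cv2.imwrite('pics/ov3.png',cv2.resize(out,(760,300)))
E
```

```text
(no output)
```

View pics/ov3.png

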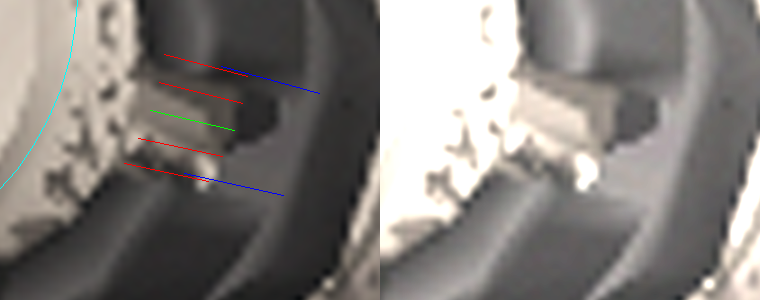

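The slot edges fit -118.5°. A dark patch sits at the slot's clockwise edge near -135°, so the hole should lie along roughly 30°. I'll put the pin in this slot and sweep clockwise, probing.

```bash
cat > g.py <<'E'
import sys,numpy as np
C=np.array([.5954,-.0596]);NOSE=.0722;LAT=-.0005
def tcp(th,r,axz=.060):
    a=np.radians(th);u=np.array([np.cos(a),np.sin(a)]);n=np.array([-u[1],u[0]])
    return np.array([*(C-(r+NOSE)*u+LAT*n),axz-.008])
def row(cmd,yaw,th,r,axz=.06):
    return ((tcp(th,r,axz)-cmd)/.03).round(3).tolist(),round((th-yaw)/5,2)
E
python3 - <<'E'
from g import *
cmd=np.array([.4391,-.2051,.0699]);y=-4.98
print(row(cmd,y,61.5,.032,.066)); c2=tcp(61.5,.032,.06)
print(row(cmd,y,61.5,.032)); print(row(c2,61.5,61.5,.0175),row(c2,61.5,61.5,.0145))
from h import bot,status; print(status.get_state()['joints'],status.get_state()['ee_pos'])
E
```

```text
([3.567, 1.79, -0.397], 13.3)
([3.567, 1.79, -0.597], 13.3)
([0.231, 0.425, 0.0], 0.0) ([0.278, 0.513, 0.0], 0.0)
[-4.41158560e-01  3.31214233e-01  2.04456156e+00 -4.37605850e-05
  7.65556141e-01  1.21427456e+00] [ 0.4394545  -0.20586233  0.07017532]
```

```bash
python3 -m inch '[{"travel":[0.2,0.1,0],"turn":1.4},{"travel":[0.5,0.2,0],"turn":2.8},{"travel":[0.9,0.4,0],"turn":4.2},{"travel":[1.3,0.6,-0.1],"turn":5.6},{"travel":[1.7,0.8,-0.2],"turn":7},{"travel":[2.2,1,-0.3],"turn":8.4},{"travel":[2.7,1.3,-0.4],"turn":9.8},{"travel":[3.2,1.6,-0.5],"turn":11.2},{"travel":[3.5,1.75,-0.6],"turn":12.5},{"travel":[3.57,1.79,-0.6],"turn":13.3}]'
python3 - <<'E'
from h import *
w=snap('wrist','w4'); print(w['ee'],w['rot'],status.get_state()['ft_force'])
im=w['color'][:,:,::-1]; a=proj(w,[.5954,-.0596,.06]); print(a)
x,y=int(a[0]),int(a[1]); save(w,'w4n',(x-55,max(0,y-35),x+55,max(0,y-35)+85),7); print(x-55,max(0,y-35))
E
```

```text
time: 5.3
ee_pos: [0.5492, -0.1507, 0.0527]
tool_rot: [2.689, 1.62, 0.003]
ft_force: [-0.5, -1.0, -0.2]
gripper_width: 0.0094
finger_force: 58.6
[ 0.54920857 -0.15069671  0.05272002] [2.68938371 1.62008543 0.00330771] [ 0.80434295 -0.06745362 -1.45108401]
[251.16887877  52.34391808]
196 17
```

View pics/w4n.png

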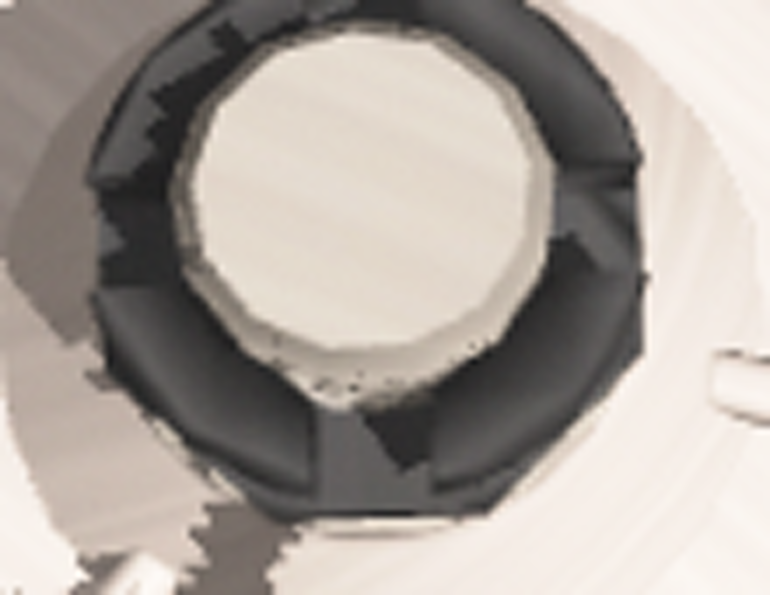

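The slot facing the camera is centred at column ~249.6 and lines up with the tool. I'll check the pin's columns numerically.

```bash
python3 - <<'E'
from h import *
w=load('w4'); g=cv2.cvtColor(w['color'],cv2.COLOR_RGB2GRAY).astype(int)
a=np.radians(61.5);u=np.array([np.cos(a),np.sin(a)])
for r in(.032,.037,.045,.06): print(r,proj(w,[*(np.array([.5954,-.0596])-r*u),.06]).round(1))
for v in range(96,150,5): print(v,g[v,228:276:2])
sat=cv2.cvtColor(w['color'],cv2.COLOR_RGB2HSV)[:,:,1]
for v in range(96,150,8): print(v,sat[v,228:276:2])
E
```

```text
0.032 [250.6 112.2]
0.037 [250.5 121.6]
0.045 [250.4 136.6]
0.06 [250.2 164.2]
96 [110 109 111 111 164 225 226 224 226 227 229 233 233 233 233 236 238 239
 238 237 239 239 240 240]
101 [114 113 110 110 220 222 227 228 229 227 230 234 236 236 235 234 235 237
 237 238 238 238 237 240]
106 [112 113 215 222 222 225 228 231 232 232 232 232 233 234 234 235 236 236
 237 236 239 238 241 239]
111 [111 202 226 226 227 225 125 227 229 209 117 160 199 207 200 214 236 236
 237 240 237 238 237 244]
116 [134 134 131 129 129 131 127 126 122 103 138 173 204 216 212 191 243 244
 242 242 244 244 245 245]
121 [132 132 134 133 133 130 129 130 130 103 138 173 204 218 213 190 239 244
 243 244 244 243 243 245]
126 [135 132 133 131 132 133 132 131 130 103 139 173 204 220 215 190 239 245
 244 244 244 243 244 244]
131 [131 131 132 134 130 130 129 131 130 111 138 171 203 222 217 192 238 244
 244 245 245 245 244 245]
136 [ 94  94  94  94  97 100 105 106 113 101 138 172 203 225 217 192 193 204
 196 189 190 187 183 180]
141 [ 94  94  92  95  94  95  94  95  92 141 136 171 205 227 219 194 172 179
 185 190 192 190 188 185]
146 [ 92  95  94  93  95  95  95 137 184 160 137 170 206 229 218 193 172 180
 180 181 189 191 191 187]
96 [35 33 36 34 34 23 23 25 22 23 22 18 17 19 17 16 16 16 16 17 16 16 15 16]
104 [32 37 34 28 23 24 24 24 20 17 17 17 18 18 15 17 17 16 16 16 16 16 15 14]
112 [36 36 22 24 22 33 32 24 32 37 35 35 29 31 30 31 17 16 15 15 15 16 13 12]
120 [32 32 34 35 32 33 30 34 32 33 35 35 29 28 31 33 12 12 12 11 12 13 12 11]
128 [33 32 33 31 36 33 34 35 34 32 37 31 30 28 30 33 16 11 11 12 12 12 12 12]
136 [171 174 169 154 124  99  84  68  48  35  37  34  29  25  30  32  73  76
 102 150 164 168 169 171]
144 [175 171 173 171 176 178 177 177 177 150  35  31  31  23  27  33 167 174
 172 166 165 164 165 168]
```

```bash
sed -i 's/NOSE=.0722;LAT=-.0005/NOSE=.0701;LAT=-.0014/' g.py; python3 - <<'E'
from g import *
from h import status
s=status.get_state();print(s['ee_pos'])
cmd=np.array([.5462,-.1514,.0519]);y=61.52
print(row(cmd,y,61.5,.024),row(cmd,y,61.5,.028))
E
```

```text
[ 0.54882496 -0.15081027  0.05281994]
([0.184, 0.281, 0.003], -0.0) ([0.121, 0.164, 0.003], -0.0)
```

```bash
python3 -m inch '[{"travel":[0.05,0.05,0],"turn":0},{"travel":[0.1,0.1,0],"turn":0},{"travel":[0.14,0.2,0],"turn":0},{"travel":[0.18,0.28,0],"turn":0},{"travel":[0.18,0.28,0],"turn":0},{"travel":[0.18,0.28,0],"turn":0},{"travel":[0.18,0.28,0],"turn":0},{"travel":[0.18,0.28,0],"turn":0},{"travel":[0.18,0.28,0],"turn":0},{"travel":[0.18,0.28,0],"turn":0}]'
cat > k.py <<'E'
from h import *
import sys
# nose pixel & shank columns vs slot in wrist picture
w=snap('wrist',sys.argv[1]); g=cv2.cvtColor(w['color'],cv2.COLOR_RGB2GRAY).astype(int)
for v in range(int(sys.argv[2]),int(sys.argv[3]),int(sys.argv[4])): print(v,*g[v,234:268])
print(w['ee'],w['rot'])
E
python3 k.py w5 70 124 3
```

```text
time: 6.18
ee_pos: [0.5516, -0.1432, 0.0517]
tool_rot: [2.7, 1.606, -0.0]
ft_force: [-0.9, -0.4, -0.2]
gripper_width: 0.0095
finger_force: 58.6
70 217 217 217 217 218 218 217 218 218 218 218 218 218 217 216 216 217 216 216 216 215 214 216 216 217 217 217 217 218 219 219 219 219 219
73 221 221 221 220 219 218 218 218 218 218 218 219 217 217 218 218 216 217 217 217 215 215 215 214 216 216 215 215 215 216 215 216 216 203
76 220 221 221 222 222 221 222 221 221 220 220 219 218 218 218 219 220 219 219 218 219 218 218 218 218 217 217 216 215 215 216 203 185 186
79 167 201 214 217 219 219 220 221 221 222 222 222 222 221 221 221 220 220 220 218 218 217 217 216 218 215 200 185 185 186 187 192 194 196
82 156 144 140 147 147 152 164 172 192 216 218 219 220 210 211 211 201 204 204 202 197 193 185 185 186 188 192 194 201 202 151 109 69 46
85 43 42 56 148 179 175 173 170 167 165 168 167 169 170 171 174 175 179 180 182 185 185 189 186 182 152 104 54 40 41 44 48 48 52
88 53 50 46 44 42 44 69 105 139 136 179 196 189 174 150 139 136 132 125 117 95 81 62 56 46 41 41 44 47 52 53 57 59 63
91 63 61 60 55 5
[... 752 characters left out ...]
05 201 193 185 222 237 237 238 238 238 237 237 237 239
112 111 112 211 220 221 223 223 224 225 228 229 230 214 119 123 144 164 183 200 210 210 210 203 198 203 228 236 235 236 237 237 237 237 237
115 110 219 223 224 227 227 227 227 226 226 226 219 167 113 137 155 171 188 204 213 215 215 210 204 187 221 235 235 235 236 237 237 237 237
118 224 222 221 222 219 177 177 179 179 168 115 110 98 113 138 157 172 188 205 215 217 215 213 205 192 148 111 209 236 237 237 237 236 236
121 114 113 115 114 115 113 114 113 112 113 113 106 97 114 138 155 172 188 203 216 218 218 214 204 192 199 228 235 235 236 238 237 237 238
[ 0.55161269 -0.14318874  0.05170805] [ 2.69976619e+00  1.60649991e+00 -7.04474000e-05]
```

```bash
sed -i 's/LAT=-.0014/LAT=-.0002/' g.py; python3 - <<'E'
from g import *
cmd=np.array([.5516,-.1430,.0519]);y=61.52
for r in(.024,.021,.0165,.0145): print(r,row(cmd,y,61.5,r))
E
```

```text
0.024 ([-0.031, 0.02, 0.003], -0.0)
0.021 ([0.017, 0.108, 0.003], -0.0)
0.0165 ([0.088, 0.24, 0.003], -0.0)
0.0145 ([0.12, 0.299, 0.003], -0.0)
```

```bash
python3 -m inch '[{"travel":[-0.03,0.02,0],"turn":0},{"travel":[-0.03,0.02,0],"turn":0},{"travel":[0,0.07,0],"turn":0},{"travel":[0.02,0.11,0],"turn":0},{"travel":[0.04,0.15,0],"turn":0},{"travel":[0.06,0.19,0],"turn":0},{"travel":[0.09,0.24,0],"turn":0},{"travel":[0.09,0.24,0],"turn":0},{"travel":[0.09,0.24,0],"turn":0},{"travel":[0.09,0.24,0],"turn":0}]'
python3 k.py w6 82 118 3
```

```text
time: 7.07
ee_pos: [0.5544, -0.1359, 0.0517]
tool_rot: [-2.7, -1.607, 0.0]
ft_force: [-0.1, 0.1, -0.8]
gripper_width: 0.0095
finger_force: 58.6
82 217 217 216 215 215 215 215 215 216 215 215 215 214 214 214 215 215 215 216 217 218 218 218 218 218 219 218 218 219 219 218 218 218 217
85 216 216 216 216 216 216 217 217 217 215 216 216 216 217 216 215 216 215 214 214 215 213 215 216 216 217 217 217 218 218 220 218 218 219
88 220 217 218 217 217 218 217 216 217 218 217 216 216 216 217 217 216 216 216 216 215 214 215 213 214 215 214 215 214 214 214 217 217 216
91 219 219 220 221 221 220 220 220 219 218 217 217 217 217 217 216 217 218 217 217 217 217 217 217 217 216 215 214 215 216 215 215 215 215
94 152 199 217 218 219 220 218 219 219 221 220 221 220 220 219 220 219 218 218 217 217 218 218 219 217 217 218 217 217 217 210 205 194 186
97 150 145 141 141 147 160 181 204 216 218 218 219 218 219 220 221 221 220 221 220 220 219 219 217 218 208 194 187 185 188 190 192 198 152
100 48 47 47 48 100 133 165 162 158 157 157 153 154 157 162 165 168 169 172 174 176 177 178 181 183 186 189 189 157 104 52 40 42 44
103 57 54 50 51 46 45 43 39 39 71 108 143 152 142 156 157 147 155 145 135 124 105 92 83 65 47 42 40 39 42 46 48 49 53
106 65 64 62 61 57 55 52 50 49 50 43 47 44 45 45 46 44 45 46 45 44 46 43 44 45 44 45 49 54 57 59 63 64 70
109 79 79 77 77 74 69 67 64 60 52 47 47 47 63 101 130 154 177 196 206 205 166 95 77 52 46 47 60 66 70 74 77 79 82
112 90 95 92 91 89 85 81 79 76 70 48 46 54 91 123 145 163 184 200 211 210 210 204 165 110 97 75 72 82 84 88 90 90 91
115 63 58 57 62 69 75 82 90 89 83 51 48 72 114 137 154 171 187 203 214 215 214 212 204 188 139 79 85 90 84 78 77 80 81
[ 0.55435915 -0.1358891   0.05169013] [-2.69956614e+00 -1.60681358e+00  4.17643124e-05]
```

```bash
cat > p.py <<'E'
from g import *
import sys
# usage: p.py x y z yaw th,r ...
cmd=np.array([float(v) for v in sys.argv[1:4]]);y=float(sys.argv[4])
for a in sys.argv[5:]:
    th,r=map(float,a.split(',')); t,u=row(cmd,y,th,r/1000); print(a,t,u)
E
python3 p.py .5543 -.1358 .0519 61.52 58.5,16 55.5,16 52.5,16 50,16 50,14 50,12.5 50,11.5
```

```text
58.5,16 [-0.124, 0.089, 0.003] -0.6
55.5,16 [-0.25, 0.171, 0.003] -1.2
52.5,16 [-0.372, 0.259, 0.003] -1.8
50,16 [-0.47, 0.337, 0.003] -2.3
50,14 [-0.427, 0.388, 0.003] -2.3
50,12.5 [-0.395, 0.427, 0.003] -2.3
50,11.5 [-0.373, 0.452, 0.003] -2.3
```

```bash
python3 -m inch '[{"travel":[-0.06,0.045,0],"turn":-0.3},{"travel":[-0.124,0.089,0],"turn":-0.6},{"travel":[-0.19,0.13,0],"turn":-0.9},{"travel":[-0.25,0.171,0],"turn":-1.2},{"travel":[-0.372,0.259,0],"turn":-1.8},{"travel":[-0.47,0.337,0],"turn":-2.3},{"travel":[-0.47,0.337,0],"turn":-2.3},{"travel":[-0.427,0.388,0],"turn":-2.3},{"travel":[-0.395,0.427,0],"turn":-2.3},{"travel":[-0.373,0.452,0],"turn":-2.3}]'
```

```text
time: 7.95
ee_pos: [0.5417, -0.124, 0.0516]
tool_rot: [2.844, 1.332, -0.006]
ft_force: [-8.4, -16.8, 3.5]
gripper_width: 0.0092
finger_force: 59.3
```

```bash
sed -i 's/NOSE=.0701/NOSE=.0709/' g.py; python3 p.py .5431 -.1222 .0519 50.02 50,15.5 47,15.5 44,15.5 44,13.5 44,12.2; python3 -c "
from h import status;s=status.get_state();print(s['ft_force'],s['wrist_torque'])"
```

```text
50,15.5 [-0.103, -0.124, 0.003] -0.0
47,15.5 [-0.216, -0.024, 0.003] -0.6
44,15.5 [-0.324, 0.081, 0.003] -1.2
44,13.5 [-0.276, 0.128, 0.003] -1.2
44,12.2 [-0.245, 0.158, 0.003] -1.2
[ -8.37603099 -16.80588979   3.52414665] [-2.92608833  1.46494056 -0.30740225]
```

```bash
python3 -m inch '[{"travel":[-0.103,-0.124,0],"turn":0},{"travel":[-0.103,-0.124,0],"turn":0},{"travel":[-0.16,-0.074,0],"turn":-0.3},{"travel":[-0.216,-0.024,0],"turn":-0.6},{"travel":[-0.27,0.03,0],"turn":-0.9},{"travel":[-0.324,0.081,0],"turn":-1.2},{"travel":[-0.324,0.081,0],"turn":-1.2},{"travel":[-0.276,0.128,0],"turn":-1.2},{"travel":[-0.245,0.158,0],"turn":-1.2},{"travel":[-0.245,0.158,0],"turn":-1.2}]'
python3 p.py .53575 -.11746 .0519 44.02 44,15.5 41,15.5 38,15.5 38,13.5 38,12.2
```

```text
time: 8.78
ee_pos: [0.5349, -0.1182, 0.0515]
tool_rot: [2.911, 1.18, -0.004]
ft_force: [-3.4, -8.1, 1.4]
gripper_width: 0.0093
finger_force: 58.9
44,15.5 [-0.079, -0.077, 0.003] -0.0
41,15.5 [-0.181, 0.034, 0.003] -0.6
38,15.5 [-0.277, 0.15, 0.003] -1.2
38,13.5 [-0.224, 0.191, 0.003] -1.2
38,12.2 [-0.19, 0.218, 0.003] -1.2
```

```bash
python3 -m inch '[{"travel":[-0.079,-0.077,0],"turn":0},{"travel":[-0.079,-0.077,0],"turn":0},{"travel":[-0.13,-0.023,0],"turn":-0.3},{"travel":[-0.181,0.034,0],"turn":-0.6},{"travel":[-0.23,0.092,0],"turn":-0.9},{"travel":[-0.277,0.15,0],"turn":-1.2},{"travel":[-0.277,0.15,0],"turn":-1.2},{"travel":[-0.224,0.191,0],"turn":-1.2},{"travel":[-0.19,0.218,0],"turn":-1.2},{"travel":[-0.19,0.218,0],"turn":-1.2}]'
python3 p.py .53005 -.11092 .0519 38.02 38,15.5 35.5,15.5 33,15.5 33,13.5 33,12.2
```

```text
time: 9.62
ee_pos: [0.5292, -0.1113, 0.0514]
tool_rot: [-2.969, -1.026, 0.004]
ft_force: [-3.3, -7.0, 1.1]
gripper_width: 0.0095
finger_force: 58.9
38,15.5 [-0.087, -0.068, 0.003] -0.0
35.5,15.5 [-0.162, 0.033, 0.003] -0.5
33,15.5 [-0.233, 0.137, 0.003] -1.0
33,13.5 [-0.177, 0.173, 0.003] -1.0
33,12.2 [-0.141, 0.196, 0.003] -1.0
```

```bash
python3 -m inch '[{"travel":[-0.087,-0.068,0],"turn":0},{"travel":[-0.087,-0.068,0],"turn":0},{"travel":[-0.125,-0.02,0],"turn":-0.25},{"travel":[-0.162,0.033,0],"turn":-0.5},{"travel":[-0.198,0.085,0],"turn":-0.75},{"travel":[-0.233,0.137,0],"turn":-1},{"travel":[-0.233,0.137,0],"turn":-1},{"travel":[-0.177,0.173,0],"turn":-1},{"travel":[-0.141,0.196,0],"turn":-1},{"travel":[-0.141,0.196,0],"turn":-1}]'
python3 p.py .52582 -.10504 .0519 33.02 33,15.5 30.5,15.5 28,15.5 28,13.5 28,12.2
```

```text
time: 10.45
ee_pos: [0.5262, -0.1049, 0.0517]
tool_rot: [-3.012, -0.893, -0.0]
ft_force: [0.6, -0.9, -0.7]
gripper_width: 0.0091
finger_force: 58.5
33,15.5 [-0.092, -0.059, 0.003] -0.0
30.5,15.5 [-0.159, 0.047, 0.003] -0.5
28,15.5 [-0.22, 0.157, 0.003] -1.0
28,13.5 [-0.162, 0.188, 0.003] -1.0
28,12.2 [-0.123, 0.208, 0.003] -1.0
```

No resistance at 33°, so the nose is entering the hole. I'll go on to about 29° and push in a little.

```bash
python3 p.py .52582 -.10504 .0519 33.02 33,14 31,14 29,14 29,12 29,10 29,9
```

```text
33,14 [-0.05, -0.032, 0.003] -0.0
31,14 [-0.103, 0.051, 0.003] -0.4
29,14 [-0.153, 0.137, 0.003] -0.8
29,12 [-0.094, 0.169, 0.003] -0.8
29,10 [-0.036, 0.201, 0.003] -0.8
29,9 [-0.007, 0.218, 0.003] -0.8
```

```bash
python3 -m inch '[{"travel":[-0.05,-0.032,0],"turn":0},{"travel":[-0.103,0.051,0],"turn":-0.4},{"travel":[-0.128,0.094,0],"turn":-0.6},{"travel":[-0.153,0.137,0],"turn":-0.8},{"travel":[-0.153,0.137,0],"turn":-0.8},{"travel":[-0.124,0.153,0],"turn":-0.8},{"travel":[-0.094,0.169,0],"turn":-0.8},{"travel":[-0.065,0.185,0],"turn":-0.8},{"travel":[-0.036,0.201,0],"turn":-0.8},{"travel":[-0.036,0.201,0],"turn":-0.8}]'
```

```text
time: 11.28
ee_pos: [0.525, -0.099, 0.0516]
tool_rot: [-3.041, -0.787, -0.0]
ft_force: [-0.2, -1.3, -1.4]
gripper_width: 0.0095
finger_force: 58.6
```

```bash
python3 -m inch '[{"travel":[0.029,0.016,0],"turn":0},{"travel":[0.058,0.032,0],"turn":0},{"travel":[0.087,0.048,0],"turn":0},{"travel":[0.117,0.065,0],"turn":0},{"travel":[0.117,0.065,0],"turn":0},{"travel":[0.117,0.065,0],"turn":0},{"travel":[0.117,0.065,0],"turn":0},{"travel":[0.117,0.065,0],"turn":0},{"travel":[0.117,0.065,0],"turn":0},{"travel":[0.117,0.065,0],"turn":0}]'
python3 -c "
from h import status;s=status.get_state();print(s['ee_pos'],s['wrist_torque'])"
```

```text
time: 12.12
ee_pos: [0.5284, -0.0971, 0.0517]
tool_rot: [-3.041, -0.787, -0.0]
ft_force: [0.9, -0.1, -1.4]
gripper_width: 0.0094
finger_force: 58.5
[ 0.52843578 -0.0970926   0.05172457] [-0.12507719 -0.07183317 -0.02941647]
```

```bash
python3 -m inch '[{"travel":[0.029,0.016,0],"turn":0},{"travel":[0.058,0.032,0],"turn":0},{"travel":[0.087,0.048,0],"turn":0},{"travel":[0.117,0.065,0],"turn":0},{"travel":[0.146,0.081,0],"turn":0},{"travel":[0.175,0.097,0],"turn":0},{"travel":[0.204,0.113,0],"turn":0},{"travel":[0.233,0.129,0],"turn":0},{"travel":[0.233,0.129,0],"turn":0},{"travel":[0.233,0.129,0],"turn":0}]'
python3 -c "
from h import status;s=status.get_state();print(s['ee_pos'],s['wrist_torque'])"
```

```text
time: 12.95
ee_pos: [0.5354, -0.0931, 0.0517]
tool_rot: [-3.041, -0.787, -0.0]
ft_force: [-1.9, 0.7, -0.8]
gripper_width: 0.0093
finger_force: 58.7
[ 0.53538726 -0.09311456  0.05166208] [0.04388932 0.40573559 0.14572205]
```

```bash
python3 -m inch '[{"travel":[0.01,-0.018,0],"turn":0.1},{"travel":[0.019,-0.035,0],"turn":0.2},{"travel":[0.048,-0.019,0],"turn":0.2},{"travel":[0.077,-0.003,0],"turn":0.2},{"travel":[0.106,0.013,0],"turn":0.2},{"travel":[0.135,0.03,0],"turn":0.2},{"travel":[0.164,0.047,0],"turn":0.2},{"travel":[0.193,0.064,0],"turn":0.2},{"travel":[0.193,0.064,0],"turn":0.2},{"travel":[0.193,0.064,0],"turn":0.2}]'
python3 -c "
from h import status;s=status.get_state();print(s['ee_pos'],s['wrist_torque'])"
```

```text
time: 13.78
ee_pos: [0.5411, -0.0913, 0.0516]
tool_rot: [-3.034, -0.814, 0.0]
ft_force: [-2.9, 1.1, -0.9]
gripper_width: 0.0093
finger_force: 58.8
[ 0.54107901 -0.0912936   0.05164286] [0.19827801 0.62187836 0.23771622]
```

```bash
python3 -m inch '[{"travel":[0,0,0],"turn":0.1},{"travel":[0,0,0],"turn":0.16},{"travel":[0.029,0.017,0],"turn":0.16},{"travel":[0.057,0.034,0],"turn":0.16},{"travel":[0.086,0.052,0],"turn":0.16},{"travel":[0.114,0.069,0],"turn":0.16},{"travel":[0.143,0.086,0],"turn":0.16},{"travel":[0.172,0.103,0],"turn":0.16},{"travel":[0.172,0.103,0],"turn":0.16},{"travel":[0.172,0.103,0],"turn":0.16}]'
python3 -c "
from h import status;s=status.get_state();print(s['ee_pos'],s['wrist_torque'])"
```

```text
time: 14.62
ee_pos: [0.5467, -0.088, 0.0518]
tool_rot: [-3.029, -0.835, -0.001]
ft_force: [-0.9, 2.4, -1.1]
gripper_width: 0.0097
finger_force: 58.7
[ 0.54673178 -0.08804355  0.0517722 ] [0.34328616 0.29582843 0.2272414 ]
```

```bash
python3 -m inch '[{"travel":[-0.007,0.011,0],"turn":0},{"travel":[0.022,0.028,0],"turn":0},{"travel":[0.05,0.045,0],"turn":0},{"travel":[0.079,0.062,0],"turn":0},{"travel":[0.107,0.079,0],"turn":0},{"travel":[0.136,0.097,0],"turn":0},{"travel":[0.165,0.114,0],"turn":0},{"travel":[0.193,0.131,0],"turn":0},{"travel":[0.222,0.148,0],"turn":0},{"travel":[0.222,0.148,0],"turn":0}]'
python3 -c "
from h import status;s=status.get_state();print(s['ee_pos'],s['wrist_torque'])"
```

```text
time: 15.45
ee_pos: [0.5533, -0.0837, 0.0517]
tool_rot: [3.029, 0.835, 0.001]
ft_force: [-2.2, 1.8, -0.9]
gripper_width: 0.0097
finger_force: 58.7
[ 0.55325168 -0.08371144  0.05173508] [0.29967731 0.32772244 0.14973346]
```

```bash
python3 -m inch '[{"travel":[0.029,0.017,0],"turn":0},{"travel":[0.057,0.034,0],"turn":0},{"travel":[0.086,0.051,0],"turn":0},{"travel":[0.115,0.068,0],"turn":0},{"travel":[0.143,0.086,0],"turn":0},{"travel":[0.157,0.094,0],"turn":0},{"travel":[0.172,0.103,0],"turn":0},{"travel":[0.172,0.103,0],"turn":0},{"travel":[0.172,0.103,0],"turn":0},{"travel":[0.172,0.103,0],"turn":0}]'
python3 -c "
from h import status;s=status.get_state();print(s['ee_pos'],s['wrist_torque'])"
```

```text
time: 16.28
ee_pos: [0.5575, -0.081, 0.0517]
tool_rot: [-3.029, -0.835, 0.002]
ft_force: [-5.8, -0.9, 1.3]
gripper_width: 0.0093
finger_force: 59.1
[ 0.55745664 -0.08101458  0.05165299] [-0.15806906  0.89800658  0.19917368]
```

```bash
python3 -m inch '[{"travel":[0.005,0.003,0],"turn":0},{"travel":[0.01,0.006,0],"turn":0},{"travel":[0.014,0.008,0],"turn":0},{"travel":[0.014,0.008,0],"turn":0},{"travel":[0.014,0.008,0],"turn":0},{"travel":[0.014,0.008,0],"turn":0},{"travel":[0.014,0.008,0],"turn":0},{"travel":[0.014,0.008,0],"turn":0},{"travel":[0.014,0.008,0],"turn":0},{"travel":[0.014,0.008,0],"turn":0}]'
python3 - <<'E'
from h import *
w=snap('wrist','w7'); s=status.get_state();print(s['ee_pos'],s['wrist_torque'])
a=proj(w,[.5954,-.0596,.06]);print(a);x,y=int(a[0]),int(a[1]);save(w,'w7n',(x-50,max(0,y-50),x+50,max(0,y-50)+110),5.4)
E
```

```text
time: 17.12
ee_pos: [0.5575, -0.0809, 0.0516]
tool_rot: [-3.029, -0.835, 0.003]
ft_force: [-6.0, -2.7, 1.7]
gripper_width: 0.0092
finger_force: 59.2
[ 0.55751889 -0.08093408  0.05163922] [-0.3492606   1.17761684  0.1730812 ]
[255.73960149 163.31324792]
```

View pics/w7n.png

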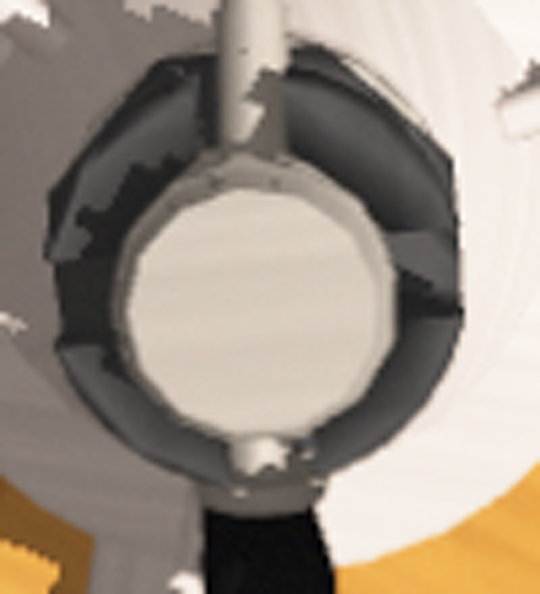

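The pin passes through and out the far side at (250,60), and the collar at (262,497) is against the nut. I'll lower it onto the slot floor and release.

```bash
python3 -m inch '[{"travel":[0,0,-0.02],"turn":0},{"travel":[0,0,-0.04],"turn":0},{"travel":[0,0,-0.06],"turn":0},{"travel":[0,0,-0.07],"turn":0},{"travel":[0,0,-0.07],"turn":0},{"travel":[0,0,-0.07],"turn":0},{"travel":[0,0,-0.07],"turn":0},{"travel":[0,0,-0.07],"turn":0},{"travel":[0,0,-0.07],"turn":0},{"travel":[0,0,-0.07],"turn":0}]'
```

```text
time: 18.0
ee_pos: [0.5572, -0.0812, 0.0498]
tool_rot: [3.028, 0.835, -0.004]
ft_force: [-9.5, -2.7, 7.3]
gripper_width: 0.0099
finger_force: 59.8
```

```bash
python3 -m inch '[{"travel":[0,0,0.02],"turn":0},{"travel":[0,0,0.02],"turn":0},{"travel":[0,0,0.02],"turn":0},{"travel":[0,0,0.02],"turn":0},{"travel":[0,0,0.02],"turn":0},{"travel":[0,0,0.02],"turn":0},{"travel":[0,0,0.02],"turn":0},{"travel":[0,0,0.02],"turn":0},{"travel":[0,0,0.02],"turn":0},{"travel":[0,0,0.02],"turn":0}]' 34
python3 - <<'E'
from h import *
w=snap('wrist','w8');a=load('w7')
g=lambda c:cv2.cvtColor(c['color'],cv2.COLOR_RGB2GRAY).astype(int)
for n,c in(('b',a),('a',w)):
  for v in(105,112,120,128,135): print(n,v,*g(c)[v,240:270:1])
  for u in(248,252,256,258): print(n,'col',u,*g(c)[195:235,u])
E
```

```text
time: 18.83
ee_pos: [0.5585, -0.0805, 0.0502]
tool_rot: [-3.029, -0.835, -0.0]
ft_force: [0.9, 0.4, -0.1]
gripper_width: 0.0343
finger_force: 0.0
b 105 184 188 192 193 195 197 198 198 200 201 201 200 201 201 200 199 201 208 209 211 211 212 211 208 210 212 213 216 219 221
b 112 187 186 185 186 187 171 92 118 139 162 184 200 210 213 213 207 193 197 206 206 210 214 216 215 215 214 214 215 216 219
b 120 117 115 113 110 98 87 106 130 148 165 185 201 214 216 217 216 207 185 163 148 128 131 158 178 191 202 209 215 219 221
b 128 66 68 42 42 47 71 101 127 145 166 182 163 103 100 98 96 93 88 80 76 71 66 62 58 53 47 42 43 57 81
b 135 72 59 54 42 48 65 101 126 146 164 182 200 172 101 98 93 92 82 66 65 68 70 73 77 84 88 92 92 91 91
b col 248 133 128 125 117 106 84 76 80 107 124 93 97 84 50 13 14 13 10 13 11 16 14 18 20 22 22 23 19 18 16 15 14 12 16 13 13 15 15 15 13
b col 252 209 208 210 210 195 139 87 80 86 99 98 95 89 59 13 13 12 11 12 13 14 15 16 15 14 17 16 15 13 15 17 13 17 16 17 16 13 15 15 15
b col 256 186 214 214 204 151 91 86 80 89 96 96 96 85 41 11 13 15 12 12 14 15 14 13 16 14 14 14 14
[... 599 characters left out ...]
13 203 165 103 77 50 35 35 33 40 43 59 73 77 77 78 85 67
a 135 64 52 88 113 135 151 168 181 195 207 211 214 213 208 183 116 45 60 73 78 80 83 87 91 94 92 93 92 91 88
a col 248 193 151 132 80 76 74 78 84 83 84 86 85 85 83 83 85 90 90 89 78 43 12 12 15 13 13 14 11 13 13 14 11 15 15 13 13 13 12 12 13
a col 252 192 156 179 174 129 91 91 91 92 93 91 93 90 86 83 84 91 100 93 94 76 24 13 14 14 14 11 15 13 15 16 11 14 13 15 15 13 14 13 12
a col 256 181 148 109 93 92 95 93 93 92 93 94 95 91 88 84 84 92 100 95 95 77 24 14 15 14 15 13 16 12 14 15 15 16 15 16 15 15 14 16 14
a col 258 173 150 88 88 90 90 90 89 90 91 90 90 87 83 82 89 97 93 93 87 59 14 14 13 16 13 13 13 10 10 14 14 16 15 19 17 16 14 15 15
```

```bash
python3 - <<'E'
from h import *
from scipy.optimize import least_squares
g=lambda c:cv2.cvtColor(c['color'],cv2.COLOR_RGB2GRAY).astype(int)
for f in('w7','w8'):
  c=load(f);
  for u in(244,247,250,253): print(f,'nose col',u,*g(c)[98:126,u])
  print(f,c['ee'],c['rot'])
c=load('w8');print('row225',*g(c)[225,235:280]);print('row300',*g(c)[300,230:285])
for u in(250,256,262): print('col',u,*g(c)[225:384:3,u])
# model: pin tilt t (handle down), collar-face axis point at distance rc from axis, height zc
C=np.array([.5954,-.0596])
for f,tilt,rc,zc in(('w7',0,.021,.060),('w8',0,.021,.0575),('w8',0,.024,.0575),('w8',6,.021,.056),('w8',6,.023,.056),('w8',8,.023,.0555)):
  c=load(f);yaw=np.radians(30.8);t=np.radians(tilt);u=np.array([np.cos(yaw),np.sin(yaw)])
  def P(x,z): r=-rc+x*np.cos(t)-z*np.sin(t);return proj(c,[*(C+r*u),zc+x*np.sin(t)+z*np.cos(t)]).round(1)
  print(f,tilt,rc,'nose',P(.05,.002),'ctop',P(0,.007),'cbacktop',P(-.003,.007),'htop front',P(-.003,.019),'rear',P(-.039,.019),'collar bot',P(0,-.007))
  print('   spindle far/near edges',proj(c,[*(C+.013*u),.077]).round(1),proj(c,[*(C-.013*u),.077]).round(1))
for f in('w7','w8'):
  c=load(f);print(f,'spcol255',*g(c)[110:215,255][::2])
E
```

```text
w7 nose col 244 195 193 193 193 195 195 195 195 195 195 194 193 193 189 187 181 165 113 113 114 112 110 98 98 99 48 45 48
w7 nose col 247 196 197 197 199 199 200 197 198 199 200 138 105 106 113 118 122 125 128 129 129 129 129 130 128 128 129 128 128
w7 nose col 250 196 197 198 198 199 198 199 201 202 202 185 178 180 182 184 186 185 186 185 184 184 184 185 183 150 183 185 184
w7 nose col 253 201 199 198 197 198 199 200 201 201 202 206 211 212 211 213 214 214 214 215 216 216 215 216 215 215 215 216 172
w7 [ 0.55751398 -0.08090842  0.05163957] [-3.02850590e+00 -8.35115059e-01  2.98391518e-03]
w8 nose col 244 205 194 196 195 193 194 195 194 196 196 195 195 195 193 193 192 190 188 164 109 94 125 139 139 142 144 143 144
w8 nose col 247 199 195 195 196 198 199 199 199 198 199 199 200 200 200 201 200 200 199 176 116 94 179 203 203 201 198 197 194
w8 nose col 250 195 195 195 197 197 198 198 198 198 199 200 202 203 203 202 202 204 202 183 122 140 199 212 213 213 213 212 211
w8 nose col 253 203 203 203 200 199 197 197 198 199 199 203 202 202 202 202 204 204 207 207 206 208 188 165 160 169 174 1
[... 1935 characters left out ...]
 279.2] collar bot [255.4 199. ]
   spindle far/near edges [255.3 146.1] [255.3 199.1]
w8 8 0.023 nose [255.3 116.7] ctop [255.4 209.7] cbacktop [255.4 214.5] htop front [255.4 225.8] rear [255.4 278.1] collar bot [255.4 198.4]
   spindle far/near edges [255.3 146.1] [255.3 199.1]
w7 spcol255 204 207 212 216 216 216 217 216 94 96 95 94 96 95 96 96 94 152 119 147 204 209 208 207 208 207 201 203 204 205 207 207 205 203 201 203 205 204 207 210 208 193 188 223 200 93 81 98 97 51 12 15 14
w8 spcol255 202 205 207 207 210 181 154 34 98 103 99 120 67 146 149 146 171 126 147 140 139 202 207 209 207 207 207 204 203 204 204 205 207 208 204 202 203 204 205 205 208 207 205 145 94 93 94 95 94 87 84 101 93
```

The numbers show the pin backed out by about 2 mm and its handle drooped on release. I'll lift off, close the fingers behind the handle and nudge it home.

```bash
python3 -m inch '[{"travel":[0,0,0.3],"turn":0},{"travel":[0,0,0.8],"turn":0},{"travel":[0,0,1.3],"turn":0},{"travel":[0,0,1.5],"turn":0},{"travel":[-0.3,-0.18,1.5],"turn":0},{"travel":[-0.7,-0.42,1.5],"turn":0},{"travel":[-1.1,-0.66,1.5],"turn":0},{"travel":[-1.4,-0.83,1.5],"turn":0},{"travel":[-1.4,-0.83,1.5],"turn":0},{"travel":[-1.4,-0.83,1.5],"turn":0}]' 34
python3 - <<'E'
from h import *
w=snap('wrist','w9');g=cv2.cvtColor(w['color'],cv2.COLOR_RGB2GRAY).astype(int)
print(w['ee']);u=np.array([.859,.512]);C=np.array([.5954,-.0596])
for n,r,z in(('sp top',0,.077),('handle front top',-.027,.077),('rear top',-.063,.072),('rear bot',-.06,.035),('nose',.027,.06)): print(n,proj(w,[*(C+r*u),z]).round(1))
x=int(proj(w,[*(C-.05*u),.07])[0])
for dx in(-5,0,5): print(x+dx,*g[60:220:2,x+dx])
for v in(120,130,140,150,160): print(v,*g[v,x-20:x+20])
E
```

```text
time: 19.72
ee_pos: [0.5155, -0.106, 0.0949]
tool_rot: [-3.029, -0.832, 0.001]
ft_force: [1.0, -0.7, -0.6]
gripper_width: 0.0341
finger_force: 0.0
[ 0.51550699 -0.10597036  0.09489746]
sp top [255.5  75.8]
handle front top [255.5 119.7]
rear top [255.7 174.9]
rear bot [255.7 159.7]
nose [255.4  38.9]
250 212 219 215 216 213 211 212 211 215 215 212 210 212 213 214 217 216 145 154 136 135 132 119 122 115 110 106 94 153 160 17 14 13 16 16 17 13 14 14 14 16 12 12 12 13 12 15 14 10 12 35 158 217 241 239 203 174 182 177 180 182 178 178 182 182 181 177 176 179 177 172 178 177 175 173 178 179 175 172 172
255 214 216 215 217 211 211 211 215 215 215 210 212 211 214 215 217 212 144 166 227 228 187 227 227 226 227 226 101 209 203 14 13 21 28 29 29 27 28 29 29 27 27 28 27 21 24 24 26 23 23 23 23 22 20 21 21 21 105 180 179 178 183 181 177 181 182 183 182 176 178 181 177 178 178 177 174 174 179 175 171
260 208 216 216 217 211 211 213 215 215 213 212 212 214 213 217 218 168 167 74 45 44 47 71 88 118 194 114 146 211 133 15 17 26 36 40 41 40 40 39 39 38 37 40 38 39 38 36 39 38 37 34 36 36 34 32 30 29 64 177 174 178 174 180 183 178 179 183 183 185 179 177 181 179 175 177 178 174 173 178 174
120 105 106 107 107 108 103 103 106 108 97 29 12 11 13 13 17 23 22 21 15 14 13 12 13 14 15 17 14 13 66 200 227 226 226 224 224 227 226 227 228
130 128 128 126 127 127 127 124 115 123 122 85 18 13 14 11 17 18 23 25 27 29 31 33 35 37 41 43 43 48 48 44 37 30 105 231 243 243 242 243 242
140 122 123 124 125 121 114 120 124 124 124 123 92 12 12 13 16 19 20 21 26 27 29 34 35 37 38 41 43 44 45 45 38 30 27 167 234 241 241 240 232
150 127 129 122 98 81 75 54 50 140 227 216 201 201 13 12 12 13 15 20 23 24 27 32 33 36 38 40 40 42 29 32 41 33 27 47 152 183 183 184 186
160 88 87 86 86 87 86 87 88 87 88 87 88 92 205 203 35 12 15 16 20 23 25 30 32 36 34 36 36 36 39 30 30 34 28 24 111 170 184 182 181
```

```bash
python3 -m inch '[{"travel":[0.02,-0.04,0],"turn":0},{"travel":[0.02,-0.04,0],"turn":0},{"travel":[0.02,-0.04,0],"turn":0},{"travel":[0.02,-0.04,-0.3],"turn":0},{"travel":[0.02,-0.04,-0.7],"turn":0},{"travel":[0.02,-0.04,-1.1],"turn":0},{"travel":[0.02,-0.04,-1.4],"turn":0},{"travel":[0.02,-0.04,-1.5],"turn":0},{"travel":[0.02,-0.04,-1.5],"turn":0},{"travel":[0.02,-0.04,-1.5],"turn":0}]' 0
python3 -m inch '[{"travel":[0.09,0.05,0],"turn":0},{"travel":[0.17,0.1,0],"turn":0},{"travel":[0.26,0.15,0],"turn":0},{"travel":[0.34,0.2,0],"turn":0},{"travel":[0.4,0.24,0],"turn":0},{"travel":[0.45,0.27,0],"turn":0},{"travel":[0.48,0.285,0],"turn":0},{"travel":[0.5,0.3,0],"turn":0},{"travel":[0.5,0.3,0],"turn":0},{"travel":[0.5,0.3,0],"turn":0}]'
```

```text
time: 20.6
ee_pos: [0.5172, -0.1066, 0.0501]
tool_rot: [-3.028, -0.835, 0.0]
ft_force: [-0.7, -0.2, 0.6]
gripper_width: -0.0003
finger_force: 0.0
time: 21.43
ee_pos: [0.532, -0.0976, 0.0502]
tool_rot: [-3.029, -0.835, 0.0]
ft_force: [-0.3, 0.3, -0.4]
gripper_width: 0.0
finger_force: 0.0
```

```bash
python3 -m inch '[{"travel":[0.014,0.009,0],"turn":0},{"travel":[0.029,0.017,0],"turn":0},{"travel":[0.043,0.026,0],"turn":0},{"travel":[0.057,0.034,0],"turn":0},{"travel":[0.072,0.043,0],"turn":0},{"travel":[0.086,0.051,0],"turn":0},{"travel":[0.086,0.051,0],"turn":0},{"travel":[0.086,0.051,0],"turn":0},{"travel":[0.086,0.051,0],"turn":0},{"travel":[0.086,0.051,0],"turn":0}]'; cat > n.py <<'E'
from h import *
import sys
w=snap('wrist',sys.argv[1]);g=cv2.cvtColor(w['color'],cv2.COLOR_RGB2GRAY).astype(int)
u=np.array([.859,.512]);C=np.array([.5954,-.0596]);print(w['ee'],'dist',(C-w['ee'][:2])@u)
for r in(.023,.025,.027,.029): print('nose at',r,proj(w,[*(C+r*u),.061]).round(1))
n=proj(w,[*(C+.027*u),.06]).astype(int)
for du in(-8,-5,-2,1): print(n[0]+du,n[1]-12,*g[n[1]-12:n[1]+14,n[0]+du])
c=proj(w,[*(C-.024*u),.06]).astype(int)
for du in(-4,0,4): print(c[0]+du,c[1]-20,*g[c[1]-20:c[1]+16,c[0]+du])
E
python3 n.py w10
```

```text
time: 22.27
ee_pos: [0.5347, -0.0961, 0.0502]
tool_rot: [-3.029, -0.835, 0.0]
ft_force: [0.4, 0.1, -0.2]
gripper_width: 0.0001
finger_force: 0.0
[ 0.53466592 -0.09609361  0.05022228] dist 0.0708553053995676
nose at 0.023 [253.   67.9]
nose at 0.025 [253.   64.1]
nose at 0.027 [253.   60.3]
nose at 0.029 [253.   56.5]
245 48 244 245 245 246 244 243 242 238 208 200 198 200 203 171 217 217 216 216 214 212 209 206 205 204 201 201
248 48 244 244 245 246 245 243 242 235 206 198 200 201 204 187 213 215 218 218 218 218 219 218 218 218 219 217
251 48 244 244 245 246 246 244 243 239 220 207 203 201 200 199 202 204 190 176 188 197 197 200 200 201 202 204
254 48 244 244 245 246 246 245 244 239 219 210 210 210 210 211 210 205 204 203 206 207 209 210 212 211 166 92
249 137 154 148 172 186 188 187 185 185 182 182 149 178 179 177 176 174 175 174 172 170 145 90 103 161 185 189 190 172 43 14 16 14 14 13 16 14
253 137 154 164 204 219 193 179 118 97 170 218 222 183 179 222 222 223 222 221 223 219 169 89 108 190 213 211 208 192 46 15 15 15 14 12 13 14
257 137 163 148 96 74 75 75 73 84 102 119 123 141 187 190 194 194 197 198 190 89 89 104 173 216 215 213 199 90 15 11 16 16 16 16 16 16
```

```bash
python3 -m inch '[{"travel":[0.014,0.009,0],"turn":0},{"travel":[0.029,0.017,0],"turn":0},{"travel":[0.043,0.026,0],"turn":0},{"travel":[0.057,0.034,0],"turn":0},{"travel":[0.072,0.043,0],"turn":0},{"travel":[0.086,0.051,0],"turn":0},{"travel":[0.086,0.051,0],"turn":0},{"travel":[0.086,0.051,0],"turn":0},{"travel":[0.086,0.051,0],"turn":0},{"travel":[0.086,0.051,0],"turn":0}]'; python3 n.py w11
```

```text
time: 23.15
ee_pos: [0.5372, -0.0946, 0.0502]
tool_rot: [-3.029, -0.835, 0.0]
ft_force: [-0.7, 0.9, 0.4]
gripper_width: 0.0004
finger_force: 0.0
[ 0.53720013 -0.09456997  0.05018636] dist 0.06789831206708817
nose at 0.023 [253.1  73.5]
nose at 0.025 [253.1  69.7]
nose at 0.027 [253.1  65.9]
nose at 0.029 [253.1  62.1]
245 54 245 246 244 243 242 243 228 198 198 200 202 202 201 135 218 218 216 215 213 211 207 206 205 203 201 201
248 54 245 246 245 244 243 242 224 197 199 201 202 202 202 156 213 215 218 217 217 217 217 218 218 217 218 218
251 54 245 246 246 245 243 242 225 204 204 202 200 200 200 202 203 205 184 177 189 194 195 197 198 200 202 205
254 54 244 246 246 245 244 242 230 209 208 208 209 210 209 207 204 204 204 205 208 209 211 211 211 213 115 88
249 142 212 170 146 160 185 187 185 184 183 183 179 143 179 178 177 175 174 174 173 169 162 115 91 113 178 185 189 189 162 16 14 16 15 13 16 14
253 142 200 158 159 194 217 181 177 100 96 220 220 219 178 183 221 220 220 220 220 220 208 105 91 130 212 212 208 208 178 15 13 13 12 12 14 13
257 142 178 161 171 102 75 72 74 86 87 117 119 125 185 189 190 193 194 196 190 128 88 92 119 195 216 214 213 191 58 16 15 15 16 14 16 14
```

```bash
python3 -m inch '[{"travel":[0.014,0.009,0],"turn":0},{"travel":[0.029,0.017,0],"turn":0},{"travel":[0.043,0.026,0],"turn":0},{"travel":[0.057,0.034,0],"turn":0},{"travel":[0.072,0.043,0],"turn":0},{"travel":[0.086,0.051,0],"turn":0},{"travel":[0.086,0.051,0],"turn":0},{"travel":[0.086,0.051,0],"turn":0},{"travel":[0.086,0.051,0],"turn":0},{"travel":[0.086,0.051,0],"turn":0}]'; python3 n.py w12; python3 - <<'E'
from h import *
w=load('w12');g=cv2.cvtColor(w['color'],cv2.COLOR_RGB2GRAY).astype(int)
for u in(250,256,262): print(u,*g[175:330:2,u])
for v in(190,205,220,235,250): print(v,*g[v,232:284])
u=np.array([.859,.512]);C=np.array([.5954,-.0596])
for r in(.024,.06,.065):
  for z in(.035,.05,.075): print(r,z,proj(w,[*(C-r*u),z]).round(1))
E
```

```text
time: 24.03
ee_pos: [0.5398, -0.0931, 0.0502]
tool_rot: [-3.029, -0.835, 0.0]
ft_force: [0.5, -0.4, -0.1]
gripper_width: -0.0
finger_force: 0.0
[ 0.53979423 -0.0930608   0.05019389] dist 0.06489728709981918
nose at 0.023 [253.   79.3]
nose at 0.025 [253.   75.4]
nose at 0.027 [253.   71.6]
nose at 0.029 [253.   67.8]
245 59 245 245 243 242 242 231 197 198 197 199 201 202 201 199 131 218 217 215 213 212 208 207 203 203 201 201
248 59 245 245 244 243 242 229 195 197 199 200 201 201 199 199 168 210 214 216 217 216 217 217 218 218 217 217
251 59 244 246 245 243 242 232 210 205 202 201 199 200 199 203 204 204 204 180 180 190 191 195 195 197 201 201
254 59 244 245 245 244 243 232 212 208 207 208 209 210 209 204 203 202 204 206 205 209 209 210 209 211 143 71
249 148 213 193 141 155 178 185 183 182 181 180 180 178 177 176 176 173 174 171 170 169 148 90 99 140 182 183 187 168 75 13 14 15 14 13 14 14
253 148 211 171 154 169 217 173 170 96 115 219 217 215 184 220 219 219 219 218 219 215 187 89 109 166 210 210 207 190 83 14 15 16 17 13 15 13
257 148 199 159 166 122 75 73 74 87 89 117 120 141 184
[... 1231 characters left out ...]
 121 14 12 13 17 15 13 16 17 15 15 14 16 15 16 15 15 13 16 14 15 14 15 14 39 152 188 188 188 188 188 188 188 187 184 185 185 185
235 178 177 178 178 179 182 183 184 184 185 185 159 93 92 93 93 93 92 92 92 83 51 19 19 21 19 17 51 84 93 91 92 94 93 93 94 93 56 15 97 166 179 179 177 176 177 178 181 183 183 186 186
250 22 19 23 21 21 24 21 21 21 35 70 91 93 95 93 93 92 93 93 93 75 39 19 19 19 20 19 40 78 94 92 91 94 94 94 92 93 93 69 34 22 22 20 22 20 22 22 23 21 22 20 21
0.024 0.035 [253.5 159.7]
0.024 0.05 [253.3 164.7]
0.024 0.075 [252.9 175.2]
0.06 0.035 [253.7 214.4]
0.06 0.05 [253.5 223.5]
0.06 0.075 [253.2 242.1]
0.065 0.035 [253.7 221.5]
0.065 0.05 [253.5 231. ]
0.065 0.075 [253.2 250.5]
```

```bash
python3 -m inch '[{"travel":[0.014,0.009,0],"turn":0},{"travel":[0.029,0.017,0],"turn":0},{"travel":[0.043,0.026,0],"turn":0},{"travel":[0.057,0.034,0],"turn":0},{"travel":[0.064,0.038,0],"turn":0},{"travel":[0.072,0.043,0],"turn":0},{"travel":[0.072,0.043,0],"turn":0},{"travel":[0.072,0.043,0],"turn":0},{"travel":[0.072,0.043,0],"turn":0},{"travel":[0.072,0.043,0],"turn":0}]'; python3 n.py w13 | head -10
```

```text
time: 24.92
ee_pos: [0.542, -0.0918, 0.0502]
tool_rot: [-3.029, -0.835, 0.0]
ft_force: [0.3, -0.3, 0.0]
gripper_width: -0.0004
finger_force: 0.0
[ 0.5419744  -0.09175816  0.05018524] dist 0.06235756351010489
nose at 0.023 [253.   84.1]
nose at 0.025 [253.   80.3]
nose at 0.027 [253.   76.5]
nose at 0.029 [253.   72.6]
245 64 243 242 241 241 224 197 196 197 199 200 201 200 201 178 110 217 214 215 214 211 207 205 204 201 200 199
248 64 245 243 242 240 221 196 197 198 200 200 200 199 201 176 158 209 212 215 217 216 216 216 216 216 217 216
251 64 245 244 243 241 235 204 205 200 199 200 199 200 201 203 203 204 202 188 182 191 195 193 196 195 198 202
254 64 246 245 243 242 234 204 208 208 207 210 207 206 204 202 202 203 205 206 208 209 209 210 209 193 125 81
249 153 211 207 145 149 174 185 181 181 180 179 178 176 176 175 173 173 171 170 169 161 121 90 109 160 181 184 185 159 39 15 14 16 14 14 14 15
```

```bash
python3 - <<'E'
from h import *
w=load('w13');g=cv2.cvtColor(w['color'],cv2.COLOR_RGB2GRAY).astype(int)
Rm=R.from_rotvec(w['rot']).as_matrix()
for x in(-.011,0,.011):
  for z in(0,-.019,-.038): print(x,z,proj(w,np.array(w['ee'])+Rm@np.array([x,0.006,z])).round(1))
for u in(246,250,254,256,258,262,266): print(u,*g[178:290:2,u])
E
```

```text
-0.011 0 [263.7 247. ]
-0.011 -0.019 [264.5 262.5]
-0.011 -0.038 [265.5 281.2]
0 0 [263.8 231. ]
0 -0.019 [264.7 245.3]
0 -0.038 [265.8 262.9]
0.011 0 [264.  214.2]
0.011 -0.019 [264.9 227. ]
0.011 -0.038 [266.1 243.1]
246 159 120 14 14 16 14 13 14 16 17 16 16 12 15 14 13 15 15 16 13 13 13 80 116 143 160 183 181 128 93 93 94 93 92 94 93 92 93 93 92 93 92 94 93 93 100 36 22 21 22 22 23 20 20 21 21
250 192 165 14 14 13 15 18 22 24 23 25 25 22 23 23 23 23 16 14 13 14 15 15 14 14 12 13 11 68 94 93 93 92 91 92 94 93 93 93 94 91 92 93 92 93 101 109 104 39 24 22 21 20 23 21 18
254 210 179 15 15 14 14 18 25 30 28 29 29 28 30 29 30 31 29 15 17 15 15 16 15 14 12 15 15 18 18 18 18 20 17 19 17 19 19 20 21 18 18 16 18 18 20 22 22 24 23 24 23 23 24 25 23
256 212 110 15 17 17 16 20 26 29 29 29 30 30 28 28 31 32 27 22 15 16 14 16 14 15 15 17 14 16 20 19 19 18 18 16 19 19 19 19 18 18 18 18 19 18 21 24 23 25 23 23 24 23 23 24 24
258 210 32 15 13 15 15 21 27 32 32 31 32 32 31 29 31 32 14 16 14 16 18 16 13 15 14 15 15 18 18 21 20 18 18 19 20 19 19 17 17 19 19 19 18 19 21 22 23 25 25 23 23 22 25 24 23
262 54 17 17 16 16 18 22 28 33 35 34 34 33 32 36 34 32 14 14 14 17 15 14 15 14 15 18 16 70 92 92 93 92 93 92 93 92 92 93 91 93 93 93 93 94 101 110 103 44 24 20 21 21 23 20 21
266 242 242 241 208 173 18 24 28 32 31 30 31 30 31 27 16 15 13 15 16 11 16 15 13 14 15 16 15 70 94 92 92 94 93 91 92 92 94 92 91 92 92 92 93 91 100 35 20 22 21 22 21 21 23 23 21
```

```bash
python3 -m inch '[{"travel":[0.014,0.009,0],"turn":0},{"travel":[0.029,0.017,0],"turn":0},{"travel":[0.043,0.026,0],"turn":0},{"travel":[0.057,0.034,0],"turn":0},{"travel":[0.064,0.038,0],"turn":0},{"travel":[0.072,0.043,0],"turn":0},{"travel":[0.072,0.043,0],"turn":0},{"travel":[0.072,0.043,0],"turn":0},{"travel":[0.072,0.043,0],"turn":0},{"travel":[0.072,0.043,0],"turn":0}]'; python3 n.py w14 | head -10
```

```text
time: 25.8
ee_pos: [0.5442, -0.0905, 0.0502]
tool_rot: [3.029, 0.835, 0.0]
ft_force: [0.0, 0.7, -0.8]
gripper_width: 0.0002
finger_force: 0.0
[ 0.54416301 -0.09049242  0.05022458] dist 0.05982949145355011
nose at 0.023 [253.  89.]
nose at 0.025 [253.   85.1]
nose at 0.027 [253.   81.3]
nose at 0.029 [252.9  77.5]
244 69 241 241 242 189 194 197 199 199 197 198 197 199 199 163 97 197 200 199 196 194 191 189 189 186 184 185
247 69 242 240 242 196 197 197 198 198 196 199 200 202 202 162 153 214 214 213 213 214 214 212 214 214 212 213
250 69 243 241 241 199 198 197 197 197 197 200 200 201 202 201 171 180 189 197 191 196 204 207 208 209 209 210
253 69 244 242 241 198 205 206 207 208 204 203 200 200 199 201 204 205 205 207 206 206 208 211 209 138 87 89
249 157 211 210 204 165 127 166 180 179 179 178 170 145 173 173 173 171 172 169 169 167 150 97 91 122 177 181 183 173 112 13 13 15 14 13 12 12
```

```bash
python3 -m inch '[{"travel":[0.014,0.009,0],"turn":0},{"travel":[0.029,0.017,0],"turn":0},{"travel":[0.043,0.026,0],"turn":0},{"travel":[0.057,0.034,0],"turn":0},{"travel":[0.064,0.038,0],"turn":0},{"travel":[0.072,0.043,0],"turn":0},{"travel":[0.072,0.043,0],"turn":0},{"travel":[0.072,0.043,0],"turn":0},{"travel":[0.072,0.043,0],"turn":0},{"travel":[0.072,0.043,0],"turn":0}]'; python3 n.py w15 | head -10
```

```text
time: 26.68
ee_pos: [0.5463, -0.0892, 0.0502]
tool_rot: [-3.029, -0.835, -0.0]
ft_force: [-0.2, -0.0, 1.1]
gripper_width: 0.0003
finger_force: 0.0
[ 0.54631343 -0.0891641   0.05021748] dist 0.05730218098766632
nose at 0.023 [253.   93.9]
nose at 0.025 [253.  90.]
nose at 0.027 [253.   86.2]
nose at 0.029 [253.   82.3]
245 74 240 229 201 195 194 196 198 199 199 198 198 199 199 166 141 203 214 211 211 207 204 203 201 198 198 196
248 74 240 225 199 194 196 197 198 198 196 198 200 200 202 166 161 203 210 213 214 214 214 214 214 214 214 214
251 74 241 233 212 203 200 198 197 196 197 199 199 203 203 200 203 202 204 180 187 190 189 192 194 196 198 200
254 74 242 234 212 205 205 206 207 207 206 204 202 201 201 202 203 205 206 207 209 208 208 204 182 129 85 73
249 162 210 209 207 189 141 162 179 180 178 176 176 174 174 171 170 171 169 168 165 157 121 88 103 145 180 181 184 157 40 12 13 16 14 15 15 14
```

```bash
python3 - <<'E'
from h import *
for f in('w10','w11','w13','w15'):
  w=load(f);g=cv2.cvtColor(w['color'],cv2.COLOR_RGB2GRAY).astype(int)
  for u in(249,256,264): print(f,u,*g[150:246:2,u])
  for v in(215,224,230): print(f,'row',v,*g[v,238:282])
E
```

```text
w10 249 177 174 174 170 90 161 189 172 14 14 13 14 19 21 23 24 24 23 19 23 23 21 21 20 19 21 19 21 17 17 13 15 15 15 13 12 51 116 143 177 187 186 131 94 94 94 94 94
w10 256 159 209 210 167 98 214 214 149 16 16 15 15 22 28 30 33 32 34 32 34 31 30 33 31 33 30 31 30 32 31 26 17 16 15 14 14 15 15 14 16 16 28 98 20 19 18 20 20
w10 264 194 229 146 149 180 188 229 214 91 18 14 18 27 29 36 37 39 38 36 29 38 37 37 36 36 23 29 34 23 15 17 14 17 15 15 14 16 14 14 15 16 140 130 94 95 95 96 93
w10 row 215 187 186 183 182 181 179 180 181 164 94 14 14 14 14 16 14 16 16 16 16 17 16 17 15 18 17 14 14 17 14 14 17 14 148 191 190 191 192 191 192 191 190 189 190
w10 row 224 185 185 185 186 185 183 182 180 181 180 171 116 12 15 15 15 15 17 15 16 17 14 14 15 17 15 14 16 16 16 14 16 16 71 157 184 185 187 188 189 189 190 190 190
w10 row 230 179 181 182 184 187 186 185 184 185 186 185 187 172 118 48 14 15 15 16 15 16 15 15 14 15 15 16 16 14 14 51 68 134 174 182 182 182 181 179 179 178 178 178 180
w11 249 183 179 179 177 174 173 162 91 178 189 162 14 15 16 14 17 19 25 23 22 22 18 22 20 22 18 21 20 20 19 18 15 
[... 2131 characters left out ...]
0 20 14 18 14 13 14 14 15 16 15 16 17 17 18 18 20 17
w15 264 206 208 209 208 212 181 138 46 56 65 71 82 88 201 180 149 177 209 234 209 132 16 16 17 20 24 28 33 34 33 31 13 14 15 16 15 17 14 13 14 16 12 69 91 92 93 91 90
w15 row 215 88 89 87 88 89 69 28 15 13 14 13 14 14 14 14 15 17 14 15 16 15 15 13 13 17 14 13 14 14 13 16 69 156 185 183 182 181 180 178 176 175 173 175 176
w15 row 224 85 86 110 157 195 226 209 98 12 13 14 14 12 17 14 13 14 16 14 14 17 16 16 14 15 15 14 14 15 14 13 15 144 184 183 183 183 184 185 185 187 187 189 189
w15 row 230 182 181 178 176 177 178 179 151 69 14 13 14 14 14 14 13 16 17 15 15 13 15 15 17 16 16 16 15 17 14 13 16 112 173 187 186 187 186 186 186 186 185 185 185
```

```bash
python3 -m inch '[{"travel":[0.014,0.009,0],"turn":0},{"travel":[0.029,0.017,0],"turn":0},{"travel":[0.043,0.026,0],"turn":0},{"travel":[0.057,0.034,0],"turn":0},{"travel":[0.072,0.043,0],"turn":0},{"travel":[0.086,0.051,0],"turn":0},{"travel":[0.086,0.051,0],"turn":0},{"travel":[0.086,0.051,0],"turn":0},{"travel":[0.086,0.051,0],"turn":0},{"travel":[0.086,0.051,0],"turn":0}]'; python3 n.py w16 | head -10
```

```text
time: 27.57
ee_pos: [0.5489, -0.0876, 0.0502]
tool_rot: [3.029, 0.835, 0.0]
ft_force: [-0.4, -1.1, 0.0]
gripper_width: 0.0001
finger_force: 0.1
[ 0.548934   -0.08764073  0.05023593] dist 0.05427114759210614
nose at 0.023 [253.   99.7]
nose at 0.025 [253.   95.9]
nose at 0.027 [253.  92.]
nose at 0.029 [253.   88.1]
244 80 219 194 194 196 199 196 195 195 195 197 198 198 198 178 112 171 195 195 193 193 191 179 136 185 183 181
247 80 214 195 195 196 197 195 196 198 200 199 199 200 197 161 138 200 212 212 211 212 212 211 210 210 211 210
250 80 217 197 196 194 195 195 198 198 199 199 199 200 201 202 194 185 196 190 187 195 201 203 205 207 207 209
253 80 227 200 204 203 205 203 201 199 198 198 199 201 203 203 205 205 204 205 207 209 206 179 151 80 86 88
249 167 209 208 207 206 195 146 158 177 178 176 166 145 173 172 169 170 169 165 165 162 140 88 89 120 174 180 183 170 109 15 15 11 14 14 13 11
```

```bash
python3 -m inch '[{"travel":[0.014,0.009,0],"turn":0},{"travel":[0.029,0.017,0],"turn":0},{"travel":[0.043,0.026,0],"turn":0},{"travel":[0.057,0.034,0],"turn":0},{"travel":[0.057,0.034,0],"turn":0},{"travel":[0.057,0.034,0],"turn":0},{"travel":[0.057,0.034,0],"turn":0},{"travel":[0.057,0.034,0],"turn":0},{"travel":[0.057,0.034,0],"turn":0},{"travel":[0.057,0.034,0],"turn":0}]'; python3 n.py w17 | head -10
```

```text
time: 28.45
ee_pos: [0.5506, -0.0866, 0.0502]
tool_rot: [-3.029, -0.835, -0.0]
ft_force: [-0.7, -0.4, 0.1]
gripper_width: -0.0
finger_force: 0.4
[ 0.55060527 -0.08663127  0.05021686] dist 0.05231868465173148
nose at 0.023 [253.  103.5]
nose at 0.025 [253.   99.6]
nose at 0.027 [253.   95.8]
nose at 0.029 [253.   91.9]
245 83 187 193 193 195 196 198 198 197 196 197 198 199 198 199 142 92 208 209 206 206 202 202 199 197 196 195
248 83 199 192 194 195 197 196 198 194 196 199 200 201 201 201 146 144 206 210 211 212 212 213 213 211 212 213
251 83 201 202 201 198 197 195 195 196 198 199 200 200 201 201 202 203 205 204 183 188 187 179 184 192 194 197
254 83 206 206 204 203 204 205 206 205 202 199 199 200 200 201 204 206 205 206 206 206 203 174 179 124 76 84
249 171 209 207 208 205 196 156 156 175 175 174 173 171 170 169 169 168 167 166 163 149 103 89 104 147 177 181 182 153 13 14 13 11 14 12 15 13
```

```bash
python3 -m inch '[{"travel":[0.014,0.009,0],"turn":0},{"travel":[0.029,0.017,0],"turn":0},{"travel":[0.043,0.026,0],"turn":0},{"travel":[0.057,0.034,0],"turn":0},{"travel":[0.057,0.034,0],"turn":0},{"travel":[0.057,0.034,0],"turn":0},{"travel":[0.057,0.034,0],"turn":0},{"travel":[0.057,0.034,0],"turn":0},{"travel":[0.057,0.034,0],"turn":0},{"travel":[0.057,0.034,0],"turn":0}]'; python3 n.py w18 | head -10
```

```text
time: 29.33
ee_pos: [0.5523, -0.0856, 0.0502]
tool_rot: [-3.029, -0.835, 0.0]
ft_force: [-1.3, -0.3, 2.8]
gripper_width: 0.0001
finger_force: 0.9
[ 0.55231346 -0.08560334  0.05021516] dist 0.050325042294261636
nose at 0.023 [253.  107.3]
nose at 0.025 [253.  103.5]
nose at 0.027 [253.   99.6]
nose at 0.029 [253.   95.8]
245 87 194 191 193 196 197 198 198 196 195 198 199 199 198 195 138 107 175 208 205 202 200 199 199 196 193 193
248 87 194 193 195 196 197 195 196 196 197 199 201 202 201 197 144 145 207 212 211 212 211 212 212 211 211 212
251 87 203 199 197 196 195 195 196 198 199 200 199 199 201 201 203 205 206 195 185 189 183 176 190 194 198 200
254 87 204 204 203 205 205 205 204 201 200 199 199 200 201 203 204 205 206 206 207 209 189 151 205 57 76 76
249 174 205 207 208 206 204 194 157 158 175 174 164 145 170 170 169 166 165 165 162 153 119 90 92 127 176 177 180 153 24 15 12 13 12 14 14 12
```

```bash
python3 - <<'E'
from h import *
u=np.array([.859,.512]);C=np.array([.5954,-.0596])
def ray(f,row,col=256):
  w=load(f);a=at(w,col,row,.10);b=at(w,col,row,.03)
  return np.array([(a[:2]-C)@u,.10]),np.array([(b[:2]-C)@u,.03])
def tri(n,*obs):
  A=[];b=[]
  for f,row in obs:
    p,q=ray(f,row);d=q-p;nn=np.array([-d[1],d[0]])/np.hypot(*d);A.append(nn);b.append(nn@p)
  s=np.linalg.lstsq(np.array(A),np.array(b),rcond=None)[0];print(n,s.round(4),(np.array(A)@s-b).round(4))
tri('collar front',('w9',115),('w10',159))
tri('handle front low',('w9',119.5),('w10',165),('w11',170.5),('w13',181),('w15',190))
tri('handle front top',('w9',123.5),('w10',173.5),('w11',179.5),('w13',191),('w15',199.5))
tri('handle rear',('w9',173.5),('w10',232.5))
tri('nose',('w10',62),('w11',67.5),('w13',78),('w15',88),('w18',101.7))
E
```

```text
collar front [-0.0248  0.0601] [0. 0.]
handle front low [-0.0276  0.0623] [ 0.     -0.0001 -0.0001  0.0001  0.    ]
handle front top [-0.0296  0.0733] [-0.     -0.0001 -0.      0.0003 -0.0002]
handle rear [-0.0624  0.0707] [0. 0.]
nose [0.026  0.0624] [ 0.0001 -0.     -0.0001 -0.      0.    ]
```

The triangulation puts the handle top at about 72 mm and the rear at r = 62 mm. The real fingertips therefore sit higher than I assumed and slid over the handle. I'll go back behind it and lower.

```bash
python3 -m inch '[{"travel":[-0.1,-0.06,0.1],"turn":0},{"travel":[-0.4,-0.24,0.1],"turn":0},{"travel":[-0.8,-0.48,0.1],"turn":0},{"travel":[-1.1,-0.66,0],"turn":0},{"travel":[-1.2,-0.72,0],"turn":0},{"travel":[-1.2,-0.72,-0.2],"turn":0},{"travel":[-1.2,-0.72,-0.5],"turn":0},{"travel":[-1.2,-0.72,-0.67],"turn":0},{"travel":[-1.2,-0.72,-0.67],"turn":0},{"travel":[-1.2,-0.72,-0.67],"turn":0}]'; python3 n.py w19|head -5; python3 -m inch '[{"travel":[0.1,0.06,0],"turn":0},{"travel":[0.2,0.12,0],"turn":0},{"travel":[0.3,0.18,0],"turn":0},{"travel":[0.38,0.23,0],"turn":0},{"travel":[0.4,0.24,0],"turn":0},{"travel":[0.4,0.24,0],"turn":0},{"travel":[0.4,0.24,0],"turn":0},{"travel":[0.4,0.24,0],"turn":0},{"travel":[0.4,0.24,0],"turn":0},{"travel":[0.4,0.24,0],"turn":0}]'; python3 n.py w20|head -9
```

```text
time: 30.22
ee_pos: [0.5162, -0.107, 0.0294]
tool_rot: [-3.028, -0.835, 0.002]
ft_force: [-0.3, 0.1, 0.5]
gripper_width: -0.0001
finger_force: 0.0
[ 0.51618011 -0.10696936  0.02937906] dist 0.0923029960557256
nose at 0.023 [252.9  16.7]
nose at 0.025 [252.9  12.6]
nose at 0.027 [252.9   8.6]
nose at 0.029 [252.9   4.6]
time: 31.1
ee_pos: [0.5282, -0.1001, 0.0301]
tool_rot: [-3.029, -0.835, 0.0]
ft_force: [0.2, -0.5, -0.1]
gripper_width: 0.0
finger_force: 0.0
[ 0.52819553 -0.10006425  0.03008953] dist 0.07844633637290126
nose at 0.023 [252.4  46.2]
nose at 0.025 [252.4  41.9]
nose at 0.027 [252.4  37.7]
nose at 0.029 [252.4  33.4]
244 26 245 245 246 246 245 246 247 247 246 245 244 243 224 220 219 220 218 219 218 219 216 217 215 215 215 214
247 26 245 245 246 246 245 246 246 247 247 246 245 242 209 214 216 217 219 220 222 221 222 223 222 221 222 222
250 26 245 245 246 246 246 245 246 247 248 246 245 244 237 211 207 196 177 171 195 204 205 207 207 207 209 209
253 26 245 245 245 246 246 245 246 247 247 247 245 244 236 218 212 212 214 213 212 209 207 208 208 209 197 200
```

```bash
python3 -m inch '[{"travel":[0.029,0.017,0],"turn":0},{"travel":[0.057,0.034,0],"turn":0},{"travel":[0.086,0.051,0],"turn":0},{"travel":[0.115,0.068,0],"turn":0},{"travel":[0.129,0.077,0],"turn":0},{"travel":[0.143,0.085,0],"turn":0},{"travel":[0.157,0.094,0],"turn":0},{"travel":[0.172,0.102,0],"turn":0},{"travel":[0.172,0.102,0],"turn":0},{"travel":[0.172,0.102,0],"turn":0}]'; python3 n.py w21|head -9
```

```text
time: 31.98
ee_pos: [0.5321, -0.0972, 0.0299]
tool_rot: [-3.028, -0.835, 0.004]
ft_force: [-6.6, -4.4, 4.2]
gripper_width: -0.0002
finger_force: 3.5
[ 0.53208184 -0.09717711  0.0298814 ] dist 0.07362978323749231
nose at 0.023 [253.5  56.5]
nose at 0.025 [253.5  52.2]
nose at 0.027 [253.5  47.9]
nose at 0.029 [253.5  43.6]
245 36 246 245 246 246 247 247 245 245 244 240 218 213 212 210 208 206 205 202 202 200 199 199 198 196 196 195
248 36 246 246 246 246 247 247 246 245 244 239 222 221 219 219 220 220 220 220 221 221 221 221 220 220 219 219
251 36 247 246 245 246 246 248 247 246 244 230 195 208 207 206 210 211 213 215 218 220 219 219 220 222 221 222
254 36 246 246 246 245 247 247 247 247 245 244 212 213 212 213 214 214 211 188 190 184 187 190 187 195 188 185
```

```bash
python3 -m inch '[{"travel":[0.005,0.003,0],"turn":0},{"travel":[0.01,0.006,0],"turn":0},{"travel":[0.014,0.009,0],"turn":0},{"travel":[0.014,0.009,0],"turn":0},{"travel":[0.014,0.009,0],"turn":0},{"travel":[0.014,0.009,0],"turn":0},{"travel":[0.014,0.009,0],"turn":0},{"travel":[0.014,0.009,0],"turn":0},{"travel":[0.014,0.009,0],"turn":0},{"travel":[0.014,0.009,0],"turn":0}]'; python3 n.py w22; python3 - <<'E'
from h import *
w=load('w22');g=cv2.cvtColor(w['color'],cv2.COLOR_RGB2GRAY).astype(int)
u=np.array([.859,.512]);C=np.array([.5954,-.0596])
for r,z in((-.021,.061),(-.024,.061),(-.024,.0733),(-.06,.072),(-.0205,.067)): print(r,z,proj(w,[*(C+r*u),z]).round(1))
for c in(250,256,262): print(c,*g[120:250:2,c])
E
```

```text
time: 32.87
ee_pos: [0.5321, -0.097, 0.0298]
tool_rot: [-3.028, -0.835, 0.005]
ft_force: [-6.5, -4.1, 5.1]
gripper_width: -0.0001
finger_force: 4.4
[ 0.53205268 -0.09701442  0.02984632] dist 0.07357153105211031
nose at 0.023 [253.8  56.7]
nose at 0.025 [253.8  52.3]
nose at 0.027 [253.8  48. ]
nose at 0.029 [253.8  43.7]
245 36 246 245 246 247 247 247 245 245 244 242 212 204 204 204 203 201 199 198 195 193 193 192 193 190 191 190
248 36 246 246 245 246 247 247 246 245 244 239 222 219 219 219 219 220 219 219 219 218 219 219 219 219 219 219
251 36 247 246 245 246 246 248 247 246 244 237 213 202 206 210 213 215 217 218 221 221 222 222 222 222 222 223
254 36 246 246 246 246 247 248 247 246 245 244 212 211 212 213 214 208 193 189 195 194 197 199 194 195 197 198
249 139 176 186 187 187 185 185 185 184 184 149 180 180 180 180 177 178 177 173 123 90 106 166 189 190 193 194 175 45 16 15 14 17 16 14 16 15
253 139 212 225 224 195 182 117 172 221 224 224 225 181 223 223 223 223 222 219 158 94 112 188 213 213 212 210 190 38 14 17 16 15 16 15 16 15
257 139 110 91 92 93 93 93 94 94 93 94 95 164 165
[... 165 characters left out ...]
.06 0.072 [253.9 242.5]
-0.0205 0.067 [253.8 155.1]
250 216 218 218 218 219 221 221 218 172 153 200 198 197 162 102 194 193 191 186 91 171 198 198 45 14 14 12 14 20 25 28 26 29 28 28 27 29 27 24 27 26 27 24 25 22 25 24 25 25 24 22 21 23 23 23 21 21 20 21 18 16 71 96 97 98
256 218 219 218 218 221 222 221 218 156 152 96 97 97 96 97 98 221 220 202 95 211 218 210 12 17 13 18 17 20 27 30 32 32 30 32 34 31 32 32 31 30 32 30 32 30 33 32 31 31 31 31 31 31 29 31 30 31 29 30 30 22 16 17 20 20
262 218 220 219 219 221 222 202 170 163 41 49 52 69 91 85 121 82 100 97 165 215 213 61 19 14 15 13 20 25 29 32 34 36 38 35 35 36 36 36 34 35 34 35 35 34 35 32 32 33 34 35 35 32 31 33 31 32 19 16 17 16 13 95 96 98
```

```bash
python3 -m inch '[{"travel":[-0.014,-0.009,0],"turn":0},{"travel":[-0.029,-0.017,0],"turn":0},{"travel":[-0.057,-0.034,0],"turn":0},{"travel":[-0.086,-0.051,0],"turn":0},{"travel":[-0.143,-0.085,0],"turn":0},{"travel":[-0.143,-0.085,0],"turn":0},{"travel":[-0.143,-0.085,0.3],"turn":0},{"travel":[-0.143,-0.085,0.67],"turn":0},{"travel":[-0.143,-0.085,0.67],"turn":0},{"travel":[-0.143,-0.085,0.67],"turn":0}]'; python3 n.py w23; python3 - <<'E'
from h import *
w=load('w23');g=cv2.cvtColor(w['color'],cv2.COLOR_RGB2GRAY).astype(int)
u=np.array([.859,.512]);C=np.array([.5954,-.0596])
for r,z in((-.021,.0615),(-.0248,.0601),(-.0276,.0623),(-.0296,.0733),(-.0624,.0707),(.026,.0624),(.0285,.0624)): print(r,z,proj(w,[*(C+r*u),z]).round(1))
for c in(250,256,262): print(c,*g[110:240:2,c])
for c in(242,245,248,251,254): print(c,*g[30:80:2,c])
E
```

```text
time: 33.75
ee_pos: [0.5307, -0.0994, 0.0515]
tool_rot: [3.028, 0.835, 0.004]
ft_force: [0.2, -0.1, -1.3]
gripper_width: -0.0
finger_force: 0.0
[ 0.53070685 -0.09935273  0.05147746] dist 0.07592481463759779
nose at 0.023 [251.6  58.6]
nose at 0.025 [251.6  54.9]
nose at 0.027 [251.6  51.2]
nose at 0.029 [251.6  47.5]
243 39 245 245 244 244 246 247 245 243 242 243 220 194 195 196 197 196 193 190 156 142 108 163 182 182 181 180
246 39 244 245 244 244 245 246 245 244 243 243 218 217 217 216 216 216 216 217 217 217 216 217 216 217 217 217
249 39 245 244 244 245 245 246 246 245 243 243 216 166 189 202 203 204 207 210 214 214 216 215 218 217 216 217
252 39 244 245 245 244 245 246 246 245 244 242 224 207 209 211 211 208 206 204 204 204 206 197 191 185 168 118
247 127 148 166 180 178 177 177 174 174 174 172 171 170 169 168 167 166 165 164 130 95 91 166 182 185 188 186 47 15 15 13 13 14 14 16 16 20
251 127 165 201 223 225 224 212 188 186 208 224 225 224 224 223 224 224 223 222 196 109 90 194 211 210 209 206 51 15 14 15 16 14 14 17 21 24
255 127 166 106 87 89 89 89 89 88 91 90 131 151 152 188 
[... 757 characters left out ...]
73 44 51 60 69 78 87 88 202 160 131 191 189 216 194 87 15 18 22 27 35 40 39 39 39 31 39 33 37 39 29 32 37 35 37 37 36 35 35 24 34 31 18 13 16 14 16 14 31 186 185 183 183 187 186 133 93 96
242 222 241 244 244 244 244 244 246 243 243 178 170 174 172 170 167 166 164 163 161 159 157 153 137 128
245 237 243 244 244 244 245 244 246 243 243 218 217 216 214 213 204 212 196 210 206 204 192 150 137 162
248 236 243 243 244 244 245 244 246 244 243 203 208 214 219 221 221 221 220 219 220 220 220 221 155 145
251 233 243 243 244 244 245 244 245 245 242 208 208 204 177 187 194 202 193 188 86 194 193 155 162 145
254 232 242 243 245 244 244 245 245 246 243 210 211 211 212 208 207 181 93 88 74 64 52 46 105 149
```

```bash
python3 -m inch '[{"travel":[0,0,-0.3],"turn":0},{"travel":[0,0,-0.7],"turn":0},{"travel":[0,0,-0.8],"turn":0},{"travel":[0.057,0.034,-0.8],"turn":0},{"travel":[0.114,0.068,-0.8],"turn":0},{"travel":[0.143,0.085,-0.8],"turn":0},{"travel":[0.157,0.094,-0.8],"turn":0},{"travel":[0.172,0.102,-0.8],"turn":0},{"travel":[0.172,0.102,-0.8],"turn":0},{"travel":[0.172,0.102,-0.8],"turn":0}]'; python3 -m inch '[{"travel":[-0.014,-0.009,0],"turn":0},{"travel":[-0.029,-0.017,0],"turn":0},{"travel":[-0.057,-0.034,0],"turn":0},{"travel":[-0.114,-0.068,0],"turn":0},{"travel":[-0.172,-0.102,0],"turn":0},{"travel":[-0.172,-0.102,0],"turn":0},{"travel":[-0.172,-0.102,0.4],"turn":0},{"travel":[-0.172,-0.102,0.8],"turn":0},{"travel":[-0.172,-0.102,0.8],"turn":0},{"travel":[-0.172,-0.102,0.8],"turn":0}]';python3 - <<'E'
from h import *
w=snap('wrist','w24');g=cv2.cvtColor(w['color'],cv2.COLOR_RGB2GRAY).astype(int)
u=np.array([.859,.512]);C=np.array([.5954,-.0596]);print((C-w['ee'][:2])@u,w['ee'][2])
for r,z in((-.0248,.0601),(-.0276,.0623),(-.0296,.0733),(-.0624,.0707)): print(r,z,proj(w,[*(C+r*u),z]).round(1))
for c in(250,256,262): print(c,*g[140:240:2,c])
E
```

```text
time: 34.63
ee_pos: [0.5328, -0.0965, 0.0261]
tool_rot: [-3.028, -0.835, 0.006]
ft_force: [-7.1, -4.5, 4.6]
gripper_width: 0.0001
finger_force: 4.5
time: 35.47
ee_pos: [0.5308, -0.0994, 0.0517]
tool_rot: [3.027, 0.835, 0.004]
ft_force: [0.4, -0.1, -0.9]
gripper_width: -0.0
finger_force: 0.0
0.07581441513854865 0.051673204293941
-0.0248 0.0601 [251.6 149.3]
-0.0276 0.0623 [251.6 155.2]
-0.0296 0.0733 [251.3 163. ]
-0.0624 0.0707 [251.7 222.9]
250 216 182 210 137 164 206 202 16 14 11 15 24 27 26 29 29 28 30 28 27 28 26 25 26 26 24 26 24 22 24 23 22 22 22 21 15 15 15 11 39 140 184 187 186 187 183 181 129 93 95
256 173 181 173 91 213 215 130 12 17 15 19 26 31 35 36 35 34 35 36 35 36 34 34 33 33 34 32 35 31 32 31 32 34 32 26 16 15 15 15 14 14 124 180 185 188 186 188 97 20 19
262 202 182 114 188 186 217 177 85 19 17 21 27 33 39 42 39 43 40 37 31 39 37 38 39 36 25 38 34 36 36 36 32 35 34 14 16 16 13 12 17 14 186 186 184 182 187 186 133 95 94
```

The pin stays put under an 8 N push, so the collar is on the nut. It only droops as far as the tall hole allows. I'll back away and hand in.

```bash
python3 -m inch '[{"travel":[-0.3,-0.18,0.2],"turn":0},{"travel":[-0.6,-0.36,0.6],"turn":0},{"travel":[-0.9,-0.54,1.2],"turn":0},{"travel":[-1.2,-0.72,1.8],"turn":0},{"travel":[-1.2,-0.72,2.4],"turn":0},{"travel":[-1.2,-0.72,3],"turn":0},{"travel":[-1.2,-0.72,3],"turn":0},{"travel":[-1.2,-0.72,3],"turn":0},{"travel":[-1.2,-0.72,3],"turn":0},{"travel":[-1.2,-0.72,3],"turn":0}]'; python3 -c "
from h import *
print(order.finish_job())"
```

```text
time: 36.35
ee_pos: [0.4926, -0.1207, 0.1391]
tool_rot: [-3.028, -0.835, 0.003]
ft_force: [-0.1, -0.6, 0.2]
gripper_width: 0.0
finger_force: 0.0
the job is handed in; nothing more can be done
None
```

I tightened the nut clockwise to the first slot that took the pin, pushed the pin through and out the far side, and let go; I handed in at 36 s with the result not reported. On release the pin backed out a few mm with its handle drooping about 5°; I nudged it back in, and it held under an 8 N push, but I measured it 1–2 mm short of its first seat, so I read the collar as seated rather than confirmed it. The hardest press I read was about 19 N, on the first probe.

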